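# Load the dial inspection stage from the plate stack

### The job

Get the inspection stage ready: lift the steel weight off the stack of carrier plates and set it down on the bench, slide the top plate sideways off the stack (slide it, do not lift it off, and leave the two plates below where they lie) onto the stage until it is fully home against the stops with the switch lever pressed, then press the clamp lever down until it stays down. After that lay every dial flat on the clamped plate, wholly on it and none on another, and put the weight back flat on the two plates left in the stack. Leave the mortar, the loupe and the puffer alone.

Things in the scene. Friction and masses are not known exactly. Their poses are not given: they have to be found in the camera images.
- stage: Inspection stage, fixed: base board 60 wide, 420 long, 8 high. Origin on the bench; own y along its length, z up. Stack's middle at own y +88 mm; plates slide along own -y, about 160 mm, over a 10 mm gap, to the seat at own y -72. Stage top: z 27 mm (1 mm under the top plate's underside), 52 wide, own y +3 to -148. End stops at own y -149, 36 high.
- plate_seat (a point): Where the centre (half-way up) of the plate is when it is fully home on the stage, against the end stops: own (0, -72, 32) mm of the stage, same axes as the stage. Fixed to the stage.
- plate_1_c (a point): Centre (half-way up) of the bottom carrier plate of the stack, a flat aluminium plate 64 (own x) x 150 (own y) x 10 mm, about 0.2 kg, plain edges. It stays where it is.
- plate_2_c (a point): Centre of the middle plate of the stack, the same as the bottom one, lying loose on it. It stays where it is; the weight goes back on it in the end.
- plate_3_c (a point): Centre of the top plate of the stack, the same as the others, lying loose on them: the one to slide onto the stage. At the start its centre is 33 mm above the bench.
- switch (a joint): Hinge of the plate-presence switch lever, a thin sprung steel blade between the two end stops, leaning towards the plate. 0 rad: free; about 0.5: pushed back by the end of a plate that is against the stops (over the last 12 mm or so of its travel, less than 1 N). Pressed means above 0.35.
- clamp (a joint): Hinge of the clamp lever behind the stops. 0 rad: 34 degrees up, sprung; 0.6: level, fully down, held there by a detent, its rubber foot just over the plate's end. Turns about an axis along the stage's x through own (0, -205, 46) mm; free end towards own +y. Press on the pad: 1 to 2 N at first, up to about 8 N at the detent; let go below about 0.52 it springs up.
- clamp_pad (a point): Middle of the upper face of the clamp lever's black finger pad, 28 (across) x 34 mm (along the lever). Lever up: 86 mm above the bench, 33 mm from the pivot along the stage's own +y; fully down: 60 mm above the bench, 50 mm from the pivot; the lever then overhangs the last 12 mm of the plate (a dial does not fit under it). The detent post beside it (own +x side, 17 to 27 mm from the middle) is 55 mm high.
- weight_c (a point): Centre of the weight, a black steel block 44 (own x) x 66 (own y) x 22 mm, 0.4 kg, that lies flat on the top plate of the stack at the start.
- dial_1_c (a point): Centre (half-way up) of dial 1, a flat round brass dial holder with a white enamel dial in it, 41 mm in diameter, 6 mm thick, 0.06 kg, lying on the bench; same as the others. There are two or three of the four in a run; the others are absent.
- dial_2_c (a point): Centre (half-way up) of dial 2, a flat round brass dial holder with a white enamel dial in it, 41 mm in diameter, 6 mm thick, 0.06 kg, lying on the bench; same as the others. There are two or three of the four in a run; the others are absent.
- dial_3_c (a point): Centre (half-way up) of dial 3, a flat round brass dial holder with a white enamel dial in it, 41 mm in diameter, 6 mm thick, 0.06 kg, lying on the bench; same as the others. There are two or three of the four in a run; the others are absent.
- dial_4_c (a point): Centre (half-way up) of dial 4, a flat round brass dial holder with a white enamel dial in it, 41 mm in diameter, 6 mm thick, 0.06 kg, lying on the bench; same as the others. There are two or three of the four in a run; the others are absent.
- mortar: Bystander, a brown octagonal agate mortar, 60 mm across, 30 mm high, standing on the bench; origin at the centre of its underside. Leave it alone.
- loupe: Bystander, a black eye loupe, 34 mm across, 30 mm high, standing on the bench; origin at the centre of its underside. Leave it alone.
- puffer: Bystander, a red rubber air puffer, 42 x 88 x 42 mm, standing on the bench; origin at the centre of its underside. Leave it alone.
Mind the look-alikes: they are no part of the job. What is shaped like the part that bears dial_4_c but green or pink is not meant.

How it is judged:
By the outcome, as a careful person would: the job done as asked, in the order asked, and still so for the second after the job is handed in, with the robot touching nothing.
Of dial_1, dial_2, dial_3, dial_4 only 2 to 3 are there at a start; the rules pass over those that are not, and their reading is None.
At some moment in a run one of dial_1, dial_2, dial_3, dial_4 may be knocked a few centimetres aside while the robot is not near it.
Once in a run the grip may slacken for a moment while it holds something.
It also fails if it takes over 210 s, if anything falls off the work surface, if the arm or the gripper's body presses on something with over 40 N, if the wrist force passes 120 N, or if a joint passes its speed limit or range.

### The arm

A 6-joint arm with a two-finger parallel gripper is mounted at the origin on a cart in front of the work surface, level with it; the furniture and walls round the work are solid. World frame = base frame: x ahead of the robot, y to its left, z up, the work surface at z = 0. Lengths are in m, angles in rad, forces in N, time in s.
With the tool pointing down it reaches from about 0.375 to 0.9 m from the base axis. Payload 3.1 kg.
Tool frame: the origin (TCP) lies between the finger pads; the fingertips stand 17 mm ahead of it and the grasp point (between the pads) lies 2 mm behind it (robot.nose_length is the distance from the TCP to the fingertips, in m); z points along the fingers, y is the line along which they close (so a half turn about z gives the same grasp; the last joint's range is limited). The gripper opens to 87 mm and grips with 3 to 60 N. Pads are 19 mm wide; open, the fingers measure 117 mm over their backs; the gripper's body (75 mm by 190 mm) begins 51 mm behind the grasp point.
Start: joints at [1.137, 0.527, 1.433, -0, 1.181, -0.178], TCP at [0.158, 0.605, 0.24] pointing down, gripper open.
Joint ranges: [-3.08, 3.08], [-0.75, 2.2], [0.22, 2.44], [-1.43, 4.57], [0, 2.65], [-2.85, 2.85]. Speed limits (rad/s): [2.79, 2.79, 3.14, 3.14, 3.14, 3.14].

### API

Orientations are given as a unit quaternion [x, y, z, w].
In Python, from rig import robot, cams gives the robot as it stands.
- The arm moves only by the shell command python3 -m pendant 'ROWS' [FORCE]. ROWS is JSON, a list of rows, each an object with "jaw": the opening, from 0 (shut) to 1 (fully open); "linear": the shift along the tool's x, y, z in cm, a list of three; "twist": the turn about the tool's z in degrees. A call has 1 to 12 rows; each row shifts and turns the commanded pose from where the row before left it, along the tool's axes as they then stand; what a row does not reach is not made up. A row lasts 1/12 s, in which the tool goes at most 41.7 mm and 7.16 degrees, less where a joint would pass 70% of its speed; a pose out of reach is approached as far as the arm can. A call is refused whole if a number of a shift passes 4.17 or a number of a turn 7.16, either way. A call with a gripper value outside its range is refused whole. The fingers move at their own pace and stop on an object; FORCE is the grip in N (left out, the last holds). Time passes only in rows, so rows that do not move let the fingers close. It gives the time, the measured TCP pose, the force, the opening and the grip force at its end, in the units of the state.
- robot.get_obs(): the state, without advancing time (a new reading comes with each control period).
- cams.camera(name): name is "side" or "top" or "wrist"; returns a dict with "color" (420x560x3 uint8, blue, green, red), "depth" (420x560 float32, m along the optical axis (not along the pixel's ray), 0 where there is no reading), "fov_y" (degrees; the focal length in pixels is half the picture's height over the tangent of half this angle, whatever the lens; pixels are square), "cx", "cy" (the principal point, pixels), "k1" (the pictures are not rectified: a ray, as slopes to the right and down, at radius r is drawn at 1 + k1 r^2 times it, then the intrinsics apply), "view" (4x4, takes a point from world to camera coordinates). Camera axes: x right, y down, z forward; pixel columns grow to the right and rows downward; lengths in m; the calibration is good to about 2 mm. A picture is of the moment at which its call begins.
- robot.hand_in(): hands the job in; it is judged then, once.
The state is a dict: "time": time; "q": joint angles; "joint_velocities": joint speeds; "joint_torque": joint torques, N m; "position": TCP position; "tool_rot": TCP orientation; "ft_force": force on the tool from outside, world axes, zero at the start; "moment": the same for the moment, N m; "grip_width": finger opening in m; "grip_force": force on a finger pad.
Only numpy, scipy, OpenCV 4.12 (cv2) and the standard library are available. Lean on these libraries where they do the work, as an engineer would, in place of code of your own. Each camera call takes 0.05 s, during which the arm holds its last target. There are 200 camera calls.

## Working session

There is one attempt and no reset: what is moved stays moved. The work goes in short steps, Python scripts to look and compute and a shell command to move; the robot and the scene stay as the last step left them, time stands still between calls to the robot, and variables do not carry over. Pictures are saved under pics/ and viewed, at most 14 in all, crops included, and the job is handed in when it is done.

```bash
ls; mkdir -p pics
cat > h.py <<'E'
import numpy as np, cv2
from rig import robot, cams
from scipy.spatial.transform import Rotation as R
def K(c):
    f=c["color"].shape[0]/2/np.tan(np.radians(c["fov_y"])/2)
    return np.array([[f,0,c["cx"]],[0,f,c["cy"]],[0,0,1.]])
def rays(c,px):
    px=np.asarray(px,float).reshape(-1,1,2)
    n=cv2.undistortPoints(px,K(c),np.array([c["k1"],0,0,0,0.])).reshape(-1,2)
    d=np.c_[n,np.ones(len(n))]; V=np.asarray(c["view"])
    return -V[:3,:3].T@V[:3,3], d@V[:3,:3]
def on_z(c,px,z):
    o,d=rays(c,px); return o+d*((z-o[2])/d[:,2])[:,None]
def at_depth(c,px):
    px=np.asarray(px).reshape(-1,2); o,d=rays(c,px)
    return o+d*c["depth"][px[:,1].astype(int),px[:,0].astype(int)][:,None]
def cloud(c):
    h,w=c["depth"].shape; u,v=np.meshgrid(np.arange(w),np.arange(h))
    return at_depth(c,np.c_[u.ravel(),v.ravel()]).reshape(h,w,3)
def delta(target,yaw=None):
    "tool-frame shift in cm to a world target, and twist deg so that tool y lies along yaw (mod pi)"
    s=robot.get_obs(); M=R.from_quat(s["tool_rot"]).as_matrix()
    print("shift cm",np.round(M.T@(np.array(target)-s["position"])*100,2))
    if yaw is not None:
        a=np.arctan2(M[1,1],M[0,1]); t=(yaw-a+np.pi/2)%np.pi-np.pi/2
        print("twist deg (tool down)",round(-np.degrees(t),2))
E
python3 - <<'E'
from h import *
print(robot.get_obs())
for n in ("top","side"):
    c=cams.camera(n); cv2.imwrite(f"pics/{n}0.png",c["color"]); np.save(f"{n}0.npy",c,allow_pickle=True)
    print(n,c["fov_y"],c["k1"],np.round(c["view"],3).tolist())
E
```

```text
pics
{'time': 0.0, 'q': array([ 1.13647079e+00,  5.28477964e-01,  1.43389313e+00, -1.46131985e-05,
        1.18140732e+00, -1.78516535e-01]), 'joint_velocities': array([-0.00112598,  0.00200827,  0.00093119,  0.00035158,  0.00151272,
        0.00043936]), 'joint_torque': array([-5.06797369e-04, -4.40056765e+01, -1.76588559e+01,  6.31462131e-02,
        5.83112868e-02, -1.72798445e-04]), 'position': array([0.15782998, 0.60402333, 0.23856728]), 'tool_rot': array([ 1.27553207e-01,  9.91831127e-01, -1.04400749e-03, -3.23222446e-04]), 'ft_force': array([ 0.05902594, -0.51825711, -1.07110369]), 'moment': array([0.00990129, 0.04368906, 0.00872554]), 'grip_force': 0.0, 'grip_width': 0.08697600141886232}
top 54.62238613283961 -0.004352305798137487 [[0.019, -1.0, 0.011, -0.039], [-0.989, -0.02, -0.149, 0.547], [0.15, -0.008, -0.989, 1.029], [0.0, 0.0, 0.0, 1.0]]
side 53.18163706060158 0.020087527860726363 [[0.885, -0.466, 0.01, -0.483], [-0.27, -0.53, -0.804, 0.199], [0.38, 0.709, -0.594, 0.998], [0.0, 0.0, 0.0, 1.0]]
```

View pics/top0.png

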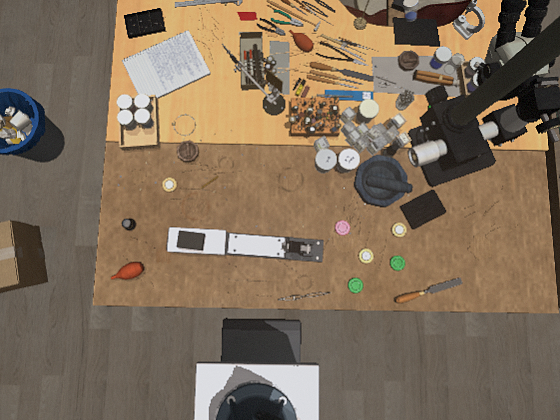

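View pics/side0.png

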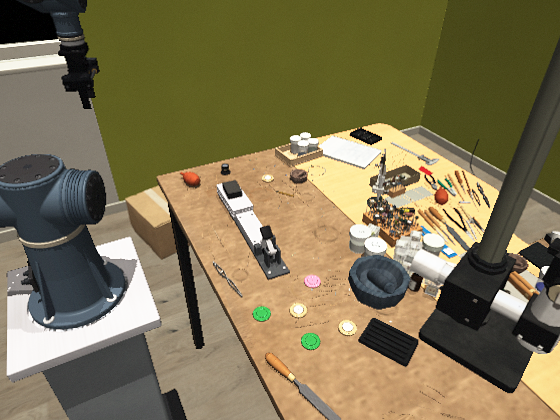

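The top view shows the stage running left to right: stack with weight at about (197,240), stage (255,245), clamp (300,248). There are three brass/white dials at (169,184), (366,256) and (400,230). The green and pink ones are decoys. Puffer is at (130,270), loupe (128,223), mortar (188,150). The side view agrees.

```bash
cat > m.py <<'E'
from h import *
def dials(c,z=0.006):
    hsv=cv2.cvtColor(c["color"],cv2.COLOR_BGR2HSV)
    P=cloud(c)
    m=((hsv[...,1]<70)&(hsv[...,2]>140)).astype(np.uint8)
    n,l,st,ce=cv2.connectedComponentsWithStats(m)
    out=[]
    for i in range(1,n):
        if 30<st[i,4]<(20000 if c["view"][2][2]>-0 else 300):
            p=on_z(c,ce[i:i+1],z)[0]; 
            if 0.3<p[0]<0.8 and -0.6<p[1]<0.4: out.append((np.round(ce[i],1).tolist(),int(st[i,4]),np.round(p,4).tolist(),np.round(np.median(P[l==i],0),4).tolist()))
    return out
E
python3 - <<'E'
from m import *
for n in ("top","side"):
    c=np.load(f"{n}0.npy",allow_pickle=True).item(); print(n)
    for d in dials(c): print(d)
    P=cloud(c); hsv=cv2.cvtColor(c["color"],cv2.COLOR_BGR2HSV)
    R0=(P[...,0]>.3)&(P[...,0]<.6)&(P[...,1]>-.2)&(P[...,1]<.4)
    for nm,m in (("plate",R0&(hsv[...,2]>130)&(hsv[...,1]<60)&(P[...,2]>.03)&(P[...,2]<.048)),("weight",R0&(hsv[...,2]<90)&(P[...,2]>.05)&(P[...,2]<.07)&(P[...,1]>.05)),
       ("stage",R0&(hsv[...,2]>130)&(hsv[...,1]<60)&(P[...,2]>.02)&(P[...,2]<.034))):
        l=cv2.morphologyEx(m.astype(np.uint8),cv2.MORPH_OPEN,np.ones((3,3)))
        k,lab,st,ce=cv2.connectedComponentsWithStats(l)
        if k<2: print(nm,'none'); continue
        i=1+np.argmax(st[1:,4]); cs,_=cv2.findContours((lab==i).astype(np.uint8),0,2)
        zt={'plate':.038,'weight':.06,'stage':.027}[nm]
        W=on_z(c,cs[0].reshape(-1,2),zt)[:,:2]
        r=cv2.minAreaRect((W*1000).astype(np.float32)); print(nm,st[i,4],"z",round(float(np.median(P[lab==i][:,2])),4),np.round(r[0],1),np.round(r[1],1),round(r[2],2), np.round(cv2.boxPoints(r)).tolist())
    if n=="top":
        cv2.imwrite("pics/topz.png",cv2.resize(c["color"][215:275,160:335],None,fx=4.5,fy=4.5,interpolation=cv2.INTER_CUBIC))
E
```

```text
top
([351.7, 131.1], 144, [0.782, -0.2506, 0.006], [0.7655, -0.2436, 0.0467])
([362.5, 128.2], 76, [0.791, -0.281, 0.006], [0.775, -0.2699, 0.0487])
([377.7, 135.1], 211, [0.7718, -0.3236, 0.006], [0.7487, -0.3043, 0.0776])
([398.4, 134.9], 176, [0.7738, -0.3818, 0.006], [0.7594, -0.3671, 0.048])
([361.8, 143.4], 44, [0.7468, -0.2785, 0.006], [0.7343, -0.2687, 0.046])
([168.8, 184.1], 63, [0.6191, 0.253, 0.006], [0.6194, 0.2528, 0.0055])
([341.9, 227.7], 108, [0.5087, -0.221, 0.006], [0.508, -0.2211, 0.0049])
([398.9, 229.1], 67, [0.508, -0.3758, 0.006], [0.5083, -0.3761, 0.0053])
([305.5, 248.4], 51, [0.4509, -0.1228, 0.006], [0.4486, -0.1192, 0.0549])
([365.7, 255.2], 74, [0.4359, -0.2844, 0.006], [0.4363, -0.2843, 0.0046])
plate 912 z 0.0374 [463.6 164.5] [148.6  63.3] 88.13 [[430.0, 91.0], [493.0, 89.0], [498.0, 238.0], [434.0, 240.0]]
weight 425 z 0.0593 [463.4 176. ] [66.2 41.9] 84.8 [[440.0, 145.0], [481.0, 141.0], [487.0, 207.0], [446.0, 211.0]]
stage 1038 z 0.0262 [455.4   9.5] [145.8  51.4] 86.74 [[426.0, -62.0], [477.0, -65.0], [485.0, 81.0], [434.0, 84.0]]
side
([288.9, 154.9], 34, [0.7555, 0.3559, 0.006], [0.7551, 0.3561, 0.0041])
([270.5, 246.6], 83, [0.4729, -0.0638, 0.006], [0.4476, -0.1149, 0.0564])
([312.1, 280.3], 115, [0.5085, -0.2217, 0.006], [0.5083, -0.2214, 0.0059])
([431.6, 283.0], 63, [0.7637, -0.3622, 0.006], [0.7388, -0.3837, 0.0369])
([297.9, 309.4], 77, [0.4332, -0.2844, 0.006], [0.4325, -0.2848, 0.0067])
([347.3, 326.2], 83, [0.5065, -0.3746, 0.006], [0.5061, -0.3751, 0.0062])
plate 274 z 0.0382 [460.3 123.5] [79.5 65.1] 87.9 [[426.0, 85.0], [491.0, 83.0], [494.0, 162.0], [429.0, 164.0]]
weight 205 z 0.0597 [459.2 169.6] [76.2 45.2] 83.69 [[433.0, 134.0], [477.0, 129.0], [486.0, 205.0], [441.0, 210.0]]
stage 507 z 0.0272 [454.   17.8] [150.1  52.3] 85.46 [[422.0, -55.0], [474.0, -59.0], [486.0, 91.0], [434.0, 95.0]]
```

View pics/topz.png

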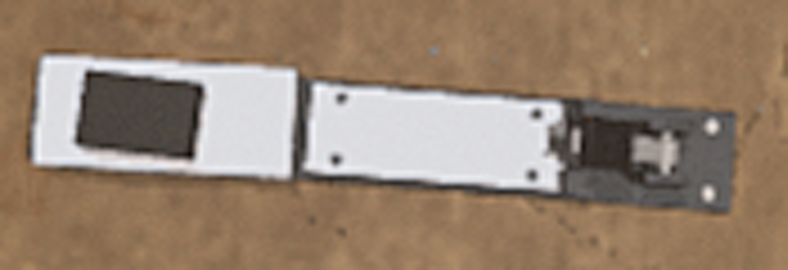

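The zoom shows the weight on the left part of the top plate, at about (140,115) in the crop. The plate is well aligned with the stage, the gap is visible and the lever pad is at (607,145). I'll turn the tool first.

```bash
python3 -m pendant '[{"jaw":1,"linear":[0,0,0],"twist":7},{"jaw":1,"linear":[0,0,0],"twist":7},{"jaw":1,"linear":[0,0,0],"twist":7},{"jaw":1,"linear":[0,0,0],"twist":7},{"jaw":1,"linear":[0,0,0],"twist":7},{"jaw":1,"linear":[0,0,0],"twist":7},{"jaw":1,"linear":[0,0,0],"twist":7},{"jaw":1,"linear":[0,0,0],"twist":7},{"jaw":1,"linear":[0,0,0],"twist":7},{"jaw":1,"linear":[0,0,0],"twist":7},{"jaw":1,"linear":[0,0,0],"twist":7},{"jaw":1,"linear":[0,0,0],"twist":3}]' 30
python3 -c "
from h import *
delta([.463,.17,.25],np.radians(-4))"
```

```text
time: 1.1
position: [0.1579, 0.6043, 0.239]
tool_rot: [0.737, 0.676, -0.001, 0.0]
ft_force: [0.2, 0.0, -0.1]
grip_width: 0.0872
grip_force: 0.0
shift cm [-40.64  34.13  -1.07]
twist deg (tool down) -0.94
```

```bash
python3 -m pendant '[{"jaw":1,"linear":[-2.9,2.44,0],"twist":0},{"jaw":1,"linear":[-2.9,2.44,0],"twist":0},{"jaw":1,"linear":[-2.9,2.44,0],"twist":0},{"jaw":1,"linear":[-2.9,2.44,0],"twist":0},{"jaw":1,"linear":[-2.9,2.44,0],"twist":0},{"jaw":1,"linear":[-2.9,2.44,0],"twist":0},{"jaw":1,"linear":[-2.9,2.44,0],"twist":0},{"jaw":1,"linear":[-2.9,2.44,0],"twist":0},{"jaw":1,"linear":[-2.9,2.44,0],"twist":0},{"jaw":1,"linear":[-2.9,2.44,0],"twist":0},{"jaw":1,"linear":[-2.9,2.44,0],"twist":0},{"jaw":1,"linear":[-2.9,2.44,0],"twist":0}]' >/dev/null
python3 -m pendant '[{"jaw":1,"linear":[-2.9,2.44,0],"twist":0},{"jaw":1,"linear":[-2.9,2.44,0],"twist":0},{"jaw":1,"linear":[0,0,0],"twist":0},{"jaw":1,"linear":[0,0,0],"twist":0},{"jaw":1,"linear":[0,0,0],"twist":0}]'
python3 - <<'E'
from m import *
c=cams.camera("wrist"); cv2.imwrite("pics/w1.png",c["color"]); np.save("w1.npy",c,allow_pickle=True)
P=cloud(c); hsv=cv2.cvtColor(c["color"],cv2.COLOR_BGR2HSV)
for nm,m,zt in (("weight",(hsv[...,2]<90)&(P[...,2]>.05)&(P[...,2]<.07)&(P[...,1]>.05),.06),("plate",(hsv[...,2]>110)&(hsv[...,1]<60)&(P[...,2]>.033)&(P[...,2]<.045)|((P[...,2]>.05)&(P[...,2]<.065)&(P[...,1]>.05)),.038)):
    k,lab,st,ce=cv2.connectedComponentsWithStats(cv2.morphologyEx(m.astype(np.uint8),cv2.MORPH_OPEN,np.ones((3,3))))
    i=1+np.argmax(st[1:,4]); cs,_=cv2.findContours((lab==i).astype(np.uint8),0,2)
    W=on_z(c,max(cs,key=len).reshape(-1,2),zt)[:,:2]
    r=cv2.minAreaRect((W*1000).astype(np.float32)); print(nm,st[i],"z",round(float(np.median(P[lab==i][:,2])),4),np.round(r[0],1),np.round(r[1],1),round(r[2],2))
delta([.463,.176,.058],np.radians(-5))
E
```

```text
time: 2.52
position: [0.4648, 0.1722, 0.2391]
tool_rot: [0.736, 0.677, -0.001, -0.001]
ft_force: [0.4, 0.9, 0.0]
grip_width: 0.0873
grip_force: 0.0
weight [ 252  142   50   31 1376] z 0.0604 [464.5 198.1] [25.8 43.8] 83.57
plate [ 240  106   73  155 9942] z 0.039 [463.1 165.2] [149.8  63.7] 88.06
shift cm [ 0.31 -0.14 18.12]
twist deg (tool down) 0.37
```

View pics/w1.png

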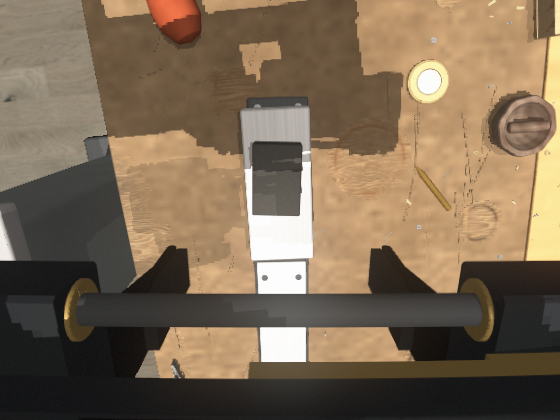

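The wrist view shows the weight at (277,178) on the plate (277,183), with a dial at (428,82) and the mortar at (522,125). Plate is confirmed at (463,165) mm, yaw about 2°. Grasping the weight.

```bash
python3 -m pendant '[{"jaw":1,"linear":[0.3,-0.1,4],"twist":0},{"jaw":1,"linear":[0,0,4],"twist":0},{"jaw":1,"linear":[0,0,4],"twist":0},{"jaw":1,"linear":[0,0,3],"twist":0},{"jaw":1,"linear":[0,0,2],"twist":0},{"jaw":1,"linear":[0,0,1],"twist":0},{"jaw":1,"linear":[0,0,0],"twist":0},{"jaw":1,"linear":[0,0,0],"twist":0},{"jaw":0.3,"linear":[0,0,0],"twist":0},{"jaw":0.3,"linear":[0,0,0],"twist":0},{"jaw":0.3,"linear":[0,0,0],"twist":0},{"jaw":0.3,"linear":[0,0,0],"twist":0}]' 40
python3 -m pendant '[{"jaw":0.3,"linear":[0,0,0],"twist":0},{"jaw":0.3,"linear":[0,0,0],"twist":0},{"jaw":0.3,"linear":[0,0,0],"twist":0},{"jaw":0.3,"linear":[0,0,0],"twist":0}]'
python3 -c "
from h import *
delta([.60,.08,.1])"
```

```text
time: 3.57
position: [0.4655, 0.1754, 0.0606]
tool_rot: [0.735, 0.678, 0.001, 0.001]
ft_force: [-0.5, 0.1, -0.7]
grip_width: 0.0681
grip_force: 0.0
time: 3.9
position: [0.4637, 0.1752, 0.0596]
tool_rot: [0.735, 0.678, -0.001, -0.001]
ft_force: [-2.2, 0.3, 4.0]
grip_width: 0.0438
grip_force: 40.0
shift cm [-8.38 14.35 -4.07]
```

```bash
python3 -m pendant '[{"jaw":0.3,"linear":[0,0,-2],"twist":0},{"jaw":0.3,"linear":[0,0,-2],"twist":0},{"jaw":0.3,"linear":[-1.4,2.4,0],"twist":0},{"jaw":0.3,"linear":[-1.4,2.4,0],"twist":0},{"jaw":0.3,"linear":[-1.4,2.4,0],"twist":0},{"jaw":0.3,"linear":[-1.4,2.4,0],"twist":0},{"jaw":0.3,"linear":[-1.4,2.4,0],"twist":0},{"jaw":0.3,"linear":[-1.4,2.4,0],"twist":0},{"jaw":0.3,"linear":[0,0,2.5],"twist":0},{"jaw":0.3,"linear":[0,0,2.5],"twist":0},{"jaw":0.3,"linear":[0,0,1.5],"twist":0},{"jaw":0.3,"linear":[0,0,0],"twist":0}]' 
python3 -m pendant '[{"jaw":0.3,"linear":[0,0,0.8],"twist":0},{"jaw":0.3,"linear":[0,0,0.3],"twist":0},{"jaw":0.3,"linear":[0,0,0.2],"twist":0},{"jaw":0.3,"linear":[0,0,0],"twist":0}]'
```

```text
time: 4.9
position: [0.5978, 0.0797, 0.03]
tool_rot: [0.735, 0.678, -0.003, -0.003]
ft_force: [-0.9, 0.5, -4.2]
grip_width: 0.0438
grip_force: 40.0
time: 5.23
position: [0.602, 0.08, 0.0221]
tool_rot: [0.735, 0.678, 0.0, 0.0]
ft_force: [-0.2, 0.2, -4.6]
grip_width: 0.0435
grip_force: 40.0
```

```bash
python3 -m pendant '[{"jaw":0.3,"linear":[0,0,0.1],"twist":0},{"jaw":0.3,"linear":[0,0,0],"twist":0},{"jaw":0.3,"linear":[0,0,0],"twist":0}]'
python3 -m pendant '[{"jaw":0.65,"linear":[0,0,0],"twist":0},{"jaw":0.65,"linear":[0,0,0],"twist":0},{"jaw":0.65,"linear":[0,0,0],"twist":0},{"jaw":0.9,"linear":[0,0,0],"twist":0},{"jaw":0.9,"linear":[0,0,-3],"twist":0},{"jaw":0.9,"linear":[0,0,-3],"twist":0},{"jaw":1,"linear":[0,0,-3],"twist":0},{"jaw":1,"linear":[0,0,0],"twist":-2}]'
python3 -c "
from h import *
delta([.4627,.150,.11],np.radians(-2))"
```

```text
time: 5.48
position: [0.6023, 0.08, 0.0217]
tool_rot: [0.735, 0.678, 0.001, 0.001]
ft_force: [-1.2, -0.3, 2.4]
grip_width: 0.0434
grip_force: 40.0
time: 6.15
position: [0.6055, 0.0799, 0.1162]
tool_rot: [0.723, 0.691, 0.004, 0.004]
ft_force: [0.7, -0.3, 0.5]
grip_width: 0.0816
grip_force: 0.0
shift cm [  6.35 -14.6    0.46]
twist deg (tool down) -0.62
```

```bash
python3 -m pendant '[{"jaw":1,"linear":[1.57,-2.92,0],"twist":-0.6},{"jaw":1,"linear":[1.57,-2.92,0],"twist":0},{"jaw":1,"linear":[1.57,-2.92,0],"twist":0},{"jaw":1,"linear":[1.57,-2.92,0],"twist":0},{"jaw":1,"linear":[1.57,-2.92,0],"twist":0},{"jaw":1,"linear":[0,0,0],"twist":0},{"jaw":1,"linear":[0,0,0],"twist":0}]'
python3 -c "
from h import *
delta([.4631,.165,.0475],np.radians(-1.94))"
```

```text
time: 6.73
position: [0.4568, 0.1647, 0.1106]
tool_rot: [0.719, 0.695, -0.001, -0.0]
ft_force: [1.4, -0.9, -0.5]
grip_width: 0.087
grip_force: 0.0
shift cm [0.05 0.64 6.31]
twist deg (tool down) 0.03
```

```bash
python3 -m pendant '[{"jaw":1,"linear":[0,0.6,0],"twist":0},{"jaw":1,"linear":[0,0,2.5],"twist":0},{"jaw":1,"linear":[0,0,2.5],"twist":0},{"jaw":1,"linear":[0,0,0.7],"twist":0},{"jaw":1,"linear":[0,0,0.4],"twist":0},{"jaw":1,"linear":[0,0,0],"twist":0},{"jaw":1,"linear":[0,0,0],"twist":0},{"jaw":1,"linear":[0,0,0],"twist":0}]' 15
python3 -c "
from h import *
delta([.4631,.165,.0475],np.radians(-1.94))"
```

```text
time: 7.4
position: [0.4657, 0.1636, 0.0504]
tool_rot: [0.72, 0.694, 0.001, 0.001]
ft_force: [0.2, -0.1, 0.3]
grip_width: 0.0874
grip_force: 0.0
shift cm [ 0.13 -0.27  0.29]
twist deg (tool down) -0.14
```

```bash
python3 -m pendant '[{"jaw":1,"linear":[0,-0.15,0.25],"twist":0},{"jaw":1,"linear":[0,0,0],"twist":0},{"jaw":1,"linear":[0,0,0],"twist":0},{"jaw":1,"linear":[0,0,0],"twist":0}]'
python3 -m pendant '[{"jaw":0.6,"linear":[0,0,0],"twist":0},{"jaw":0.6,"linear":[0,0,0],"twist":0},{"jaw":0.6,"linear":[0,0,0],"twist":0},{"jaw":0.6,"linear":[0,0,0],"twist":0},{"jaw":0.6,"linear":[0,0,0],"twist":0},{"jaw":0.6,"linear":[0,0,0],"twist":0}]'
python3 -c "
from h import *
for i in range(3): print(robot.get_obs()['position'])
delta([.455,.006,.0475],np.radians(-3.1))"
```

```text
time: 7.73
position: [0.4632, 0.1638, 0.0474]
tool_rot: [0.72, 0.694, 0.0, 0.0]
ft_force: [0.4, 0.6, -0.2]
grip_width: 0.087
grip_force: 0.0
time: 8.23
position: [0.4632, 0.1638, 0.047]
tool_rot: [0.72, 0.694, 0.0, 0.0]
ft_force: [0.5, -0.4, -0.3]
grip_width: 0.0643
grip_force: 1.5
[0.46321226 0.16376234 0.04702962]
[0.46321226 0.16376234 0.04702962]
[0.46321226 0.16376234 0.04702962]
shift cm [-15.8   -0.26  -0.05]
twist deg (tool down) 1.05
```

```bash
python3 -m pendant '[{"jaw":0.6,"linear":[0,0,0],"twist":0},{"jaw":0.6,"linear":[0,0,0],"twist":0},{"jaw":0.6,"linear":[-0.5,0,0],"twist":0},{"jaw":0.6,"linear":[-1,-0.02,0],"twist":0.2},{"jaw":0.6,"linear":[-1,-0.02,0],"twist":0.2},{"jaw":0.6,"linear":[-1,-0.02,0],"twist":0.2},{"jaw":0.6,"linear":[-1,-0.02,0],"twist":0.2},{"jaw":0.6,"linear":[-1,-0.02,0],"twist":0.2},{"jaw":0.6,"linear":[-1,-0.02,0],"twist":0},{"jaw":0.6,"linear":[0,0,0],"twist":0}]'
python3 - <<'E'
from m import *
c=cams.camera("top"); cv2.imwrite("pics/t2.png",cv2.resize(c["color"][190:310,140:340],None,fx=4,fy=4))
delta([.455,.006,.0475],np.radians(-3.1))
E
```

```text
time: 9.07
position: [0.4589, 0.0967, 0.047]
tool_rot: [0.726, 0.687, -0.0, -0.0]
ft_force: [0.6, -1.3, 0.1]
grip_width: 0.0634
grip_force: 15.0
shift cm [-9.15  0.11 -0.04]
twist deg (tool down) -0.08
```

View pics/t2.png

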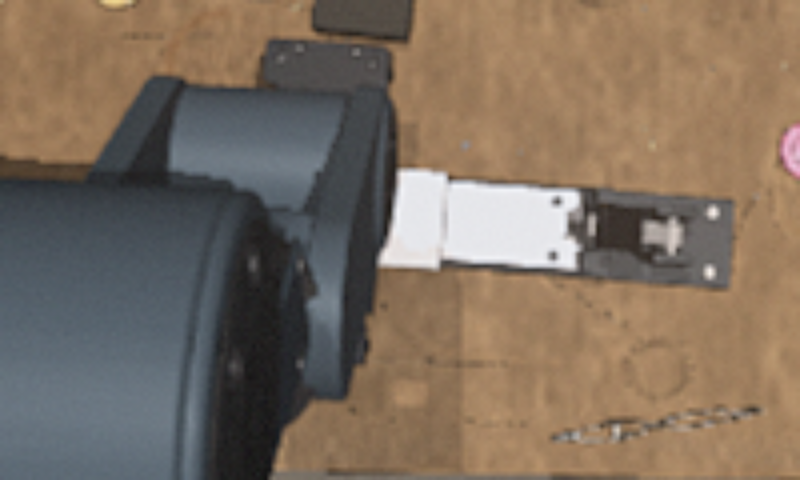

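The plate's leading end is over the stage (x about 440 in the crop) and still square. I'll check the lateral offset numerically before going on.

Run:
```python
from m import *
c=cams.camera("top"); hsv=cv2.cvtColor(c["color"],cv2.COLOR_BGR2HSV)
g=c["color"].mean(2); w=((hsv[...,2]>130)&(hsv[...,1]<60))
for u in range(240,286,4):
    v=np.where(w[215:275,u])[0]+215
    # subpixel edges at half level
    a,b=v.min(),v.max()
    def sub(i,j): 
        lv=(g[i-3 if j>0 else i+3,u]+g[i+2*j,u])/2; k=i-j
        return k+j*(lv-g[k,u])/(g[i,u]-g[k,u])
    e=[sub(a,1),sub(b,-1)]; z=.038 if u<250 else .027
    W=on_z(c,[[u,e[0]],[u,e[1]]],z); print(u,np.round(e,1),z,np.round(W[:,:2]*1000,1).tolist(),"mid",np.round(W.mean(0)*1000,1)[:2],"w",round((W[0,0]-W[1,0])*1000,1))
```

```text
240 [231.9 256.1] 0.038 [[488.7, 52.0], [425.7, 50.1]] mid [457.2  51.1] w 63.0
244 [231.9 256.3] 0.038 [[489.0, 41.6], [425.5, 39.7]] mid [457.2  40.6] w 63.4
248 [232.6 256.1] 0.038 [[487.3, 31.1], [426.1, 29.4]] mid [456.7  30.2] w 61.2
252 [235.2 254.3] 0.027 [[481.8, 20.8], [431.6, 19.5]] mid [456.7  20.2] w 50.2
256 [224.4 254.7] 0.027 [[510.6, 11.0], [430.6, 9.0]] mid [470.6  10. ] w 80.0
260 [235.6 255.1] 0.027 [[481.0, -0.3], [429.7, -1.5]] mid [455.4  -0.9] w 51.3
264 [236.  255.2] 0.027 [[480.1, -10.9], [429.6, -12.0]] mid [454.9 -11.4] w 50.5
268 [236.  255.4] 0.027 [[480.3, -21.4], [429.4, -22.5]] mid [454.9 -22. ] w 50.9
272 [237.7 256.2] 0.027 [[476.1, -32.1], [427.7, -33.0]] mid [451.9 -32.5] w 48.4
276 [237.  256.2] 0.027 [[478.1, -42.6], [427.7, -43.5]] mid [452.9 -43.1] w 50.4
280 [236.8 256.5] 0.027 [[478.8, -53.2], [427.2, -54.0]] mid [453.  -53.6] w 51.6
284 [237.8 258. ] 0.027 [[476.6, -63.8], [423.6, -64.5]] mid [450.1 -64.2] w 53.0
```

```bash
python3 -m pendant '[{"jaw":0.6,"linear":[-1,0,0],"twist":0},{"jaw":0.6,"linear":[-1,0,0],"twist":0},{"jaw":0.6,"linear":[-1,0,0],"twist":0},{"jaw":0.6,"linear":[-1,0,0],"twist":0},{"jaw":0.6,"linear":[-1,0,0],"twist":0},{"jaw":0.6,"linear":[-1,0,0],"twist":0},{"jaw":0.6,"linear":[-1,0,0],"twist":0},{"jaw":0.6,"linear":[-0.5,0,0],"twist":0},{"jaw":0.6,"linear":[-0.5,0,0.05],"twist":0},{"jaw":0.6,"linear":[0,0,0.05],"twist":0},{"jaw":0.6,"linear":[0,0,0],"twist":0}]'
python3 -m pendant '[{"jaw":0.6,"linear":[-0.3,0,0],"twist":0},{"jaw":0.6,"linear":[0,0,0],"twist":0},{"jaw":0.6,"linear":[-0.3,0,0],"twist":0},{"jaw":0.6,"linear":[0,0,0],"twist":0}]'
python3 -m pendant '[{"jaw":0.6,"linear":[-0.2,0,0],"twist":0},{"jaw":0.6,"linear":[0,0,0],"twist":0},{"jaw":0.6,"linear":[0,0,0],"twist":0}]'
```

```text
time: 10.08
position: [0.455, 0.0181, 0.0465]
tool_rot: [0.726, 0.688, -0.0, 0.0]
ft_force: [-0.4, -2.1, 3.2]
grip_width: 0.0642
grip_force: 15.0
time: 10.42
position: [0.4546, 0.0129, 0.046]
tool_rot: [0.726, 0.688, 0.0, 0.0]
ft_force: [-0.7, 0.4, 2.2]
grip_width: 0.0638
grip_force: 15.0
time: 10.67
position: [0.4544, 0.0111, 0.046]
tool_rot: [0.726, 0.688, -0.0, -0.0]
ft_force: [-0.1, 1.8, 1.5]
grip_width: 0.0635
grip_force: 15.0
```

Not yet at the stops, so I'll step on until the force rises.

```bash
for i in 1 2 3; do python3 -m pendant '[{"jaw":0.6,"linear":[-0.2,0,0],"twist":0},{"jaw":0.6,"linear":[0,0,0],"twist":0},{"jaw":0.6,"linear":[0,0,0],"twist":0}]' | grep -E "posi|ft_|width"; done
```

```text
position: [0.4542, 0.009, 0.046]
ft_force: [0.1, 1.9, 1.7]
grip_width: 0.0639
position: [0.4541, 0.0068, 0.046]
ft_force: [-0.8, 1.3, 1.3]
grip_width: 0.064
position: [0.4541, 0.0048, 0.046]
ft_force: [0.1, 1.9, 1.3]
grip_width: 0.0642
```

```bash
for i in 1 2 3; do python3 -m pendant '[{"jaw":0.6,"linear":[-0.15,0,0],"twist":0},{"jaw":0.6,"linear":[0,0,0],"twist":0},{"jaw":0.6,"linear":[0,0,0],"twist":0}]' | grep -E "posi|ft_|width"; done
python3 - <<'E'
from m import *
c=cams.camera("side"); cv2.imwrite("pics/s3.png",cv2.resize(c["color"][170:300,200:330],None,fx=4.5,fy=4.5,interpolation=cv2.INTER_CUBIC))
E
```

```text
position: [0.4542, 0.0046, 0.046]
ft_force: [1.9, 9.2, 2.1]
grip_width: 0.064
position: [0.4544, 0.0041, 0.046]
ft_force: [4.0, 15.6, 0.9]
grip_width: 0.0641
position: [0.4542, 0.0031, 0.046]
ft_force: [4.6, 17.7, 0.9]
grip_width: 0.0638
```

View pics/s3.png

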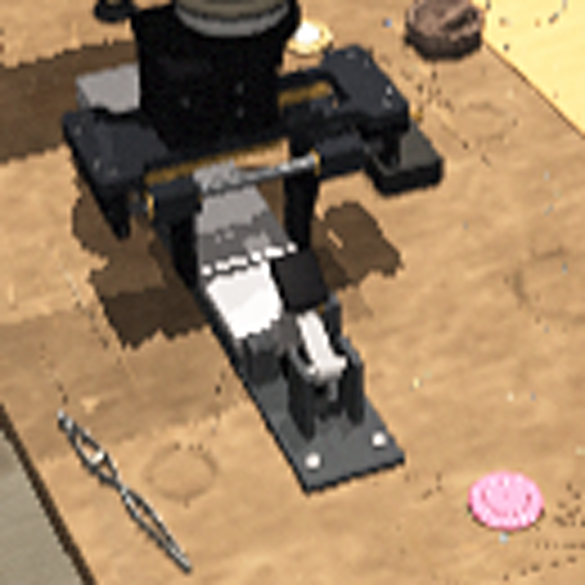

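The wrist force rose to 18 N at the stops. The picture shows the plate's front end at the stops (240,300 in the crop), with the lever still up at (300,275). Releasing and rising.

```bash
python3 -m pendant '[{"jaw":0.6,"linear":[0.1,0,0],"twist":0},{"jaw":0.9,"linear":[0,0,0],"twist":0},{"jaw":0.9,"linear":[0,0,0],"twist":0},{"jaw":0.9,"linear":[0,0,0],"twist":0},{"jaw":0.9,"linear":[0,0,-1.5],"twist":0},{"jaw":0.9,"linear":[0,0,-3],"twist":0},{"jaw":0.9,"linear":[0,0,-3],"twist":0},{"jaw":0.5,"linear":[2,0,-3],"twist":0},{"jaw":0,"linear":[4,0,-3],"twist":0},{"jaw":0,"linear":[4,0,0],"twist":0},{"jaw":0,"linear":[4,0,0],"twist":0},{"jaw":0,"linear":[0,0,0],"twist":0}]'
python3 - <<'E'
from m import *
c=cams.camera("top"); cv2.imwrite("pics/t4.png",cv2.resize(c["color"][190:310,140:340],None,fx=4,fy=4,interpolation=cv2.INTER_CUBIC))
P=cloud(c); hsv=cv2.cvtColor(c["color"],cv2.COLOR_BGR2HSV)
m=(hsv[...,2]<90)&(P[...,2]>.065)&(P[...,2]<.11)&(abs(P[...,0]-.45)<.05)&(abs(P[...,1]+.09)<.06)
print("pad",m.sum(),np.round(P[m].mean(0),4),np.round(P[m].min(0),4),np.round(P[m].max(0),4))
w=(hsv[...,2]>130)&(hsv[...,1]<60)&(P[...,2]>.03)&(P[...,2]<.045)&(abs(P[...,0]-.45)<.06)&(P[...,1]<.2)
print("plate",np.round(P[w].min(0),4),np.round(P[w].max(0),4),np.round(P[w].mean(0),4))
E
```

```text
time: 13.22
position: [0.4612, 0.1397, 0.177]
tool_rot: [0.724, 0.69, 0.002, 0.0]
ft_force: [-0.3, 0.6, -1.2]
grip_width: 0.0529
grip_force: 0.0
pad 129 [ 0.4492 -0.087   0.0863] [ 0.435  -0.1026  0.0729] [ 0.4638 -0.0669  0.0969]
plate [ 0.4201 -0.0687  0.03  ] [0.493  0.1372 0.0426] [0.4546 0.0089 0.0361]
```

View pics/t4.png

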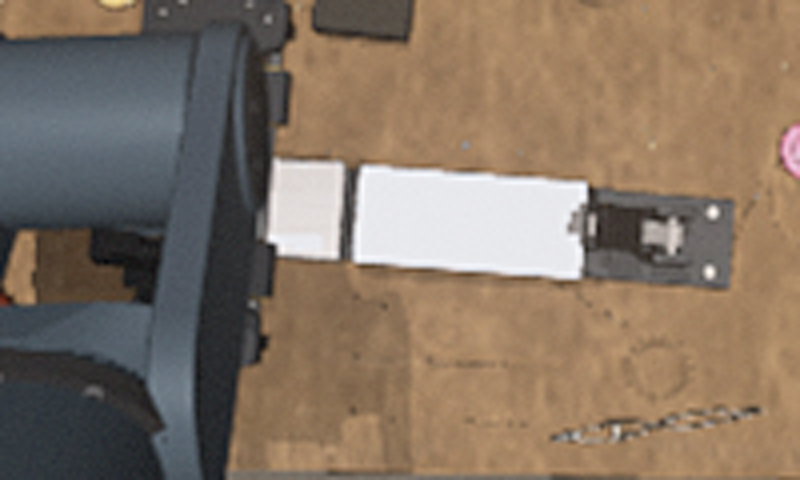

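The plate is seated at the stops, spanning (357–587, 220) in the crop, with a clean gap to the stack at x about 350. The lever pad at (618,228) is still up.

```bash
python3 -c "
from h import *
delta([.4495,-.086,.125],np.radians(-3))"
python3 -m pendant '[{"jaw":0,"linear":[-3.7,0,0],"twist":0},{"jaw":0,"linear":[-3.7,0,0],"twist":0},{"jaw":0,"linear":[-3.7,0,0],"twist":0},{"jaw":0,"linear":[-3.7,0,0],"twist":0},{"jaw":0,"linear":[-3.7,0,1],"twist":0},{"jaw":0,"linear":[-3.7,0,2],"twist":0},{"jaw":0,"linear":[0,0,2],"twist":0},{"jaw":0,"linear":[0,0,0],"twist":0},{"jaw":0,"linear":[0,0,0],"twist":0},{"jaw":0,"linear":[0,0,0],"twist":0}]'
python3 -c "
from h import *
delta([.4495,-.086,.105],np.radians(-3))"
```

```text
shift cm [-22.35  -0.07   5.14]
twist deg (tool down) 0.27
time: 14.1
position: [0.4486, -0.0866, 0.1265]
tool_rot: [0.726, 0.688, -0.0, -0.0]
ft_force: [-0.4, 0.4, 0.3]
grip_width: 0.0009
grip_force: 0.0
shift cm [0.07 0.08 2.15]
twist deg (tool down) -0.07
```

```bash
python3 -m pendant '[{"jaw":0,"linear":[0,0.1,1],"twist":0},{"jaw":0,"linear":[0,0,0.5],"twist":0},{"jaw":0,"linear":[0,0,0.4],"twist":0},{"jaw":0,"linear":[0.1,0,0.4],"twist":0},{"jaw":0,"linear":[0.1,0,0.4],"twist":0},{"jaw":0,"linear":[0.1,0,0.4],"twist":0},{"jaw":0,"linear":[0.1,0,0.4],"twist":0},{"jaw":0,"linear":[0.1,0,0.4],"twist":0},{"jaw":0,"linear":[0.1,0,0.4],"twist":0},{"jaw":0,"linear":[0,0,0.3],"twist":0},{"jaw":0,"linear":[0,0,0],"twist":0},{"jaw":0,"linear":[0,0,0],"twist":0}]'
for i in 1 2 3; do python3 -m pendant '[{"jaw":0,"linear":[0,0,0.15],"twist":0},{"jaw":0,"linear":[0,0,0],"twist":0},{"jaw":0,"linear":[0,0,0],"twist":0}]' | grep -E "posi|ft_"; done
```

```text
time: 15.1
position: [0.4503, -0.0808, 0.0799]
tool_rot: [0.726, 0.688, -0.0, -0.0]
ft_force: [-0.1, -0.3, 0.2]
grip_width: 0.0008
grip_force: 0.0
position: [0.4505, -0.0809, 0.0786]
ft_force: [0.4, 0.6, 0.2]
position: [0.4507, -0.0809, 0.0773]
ft_force: [0.3, -0.8, 0.6]
position: [0.4507, -0.0808, 0.0768]
ft_force: [-1.7, 1.6, 11.4]
```

```bash
python3 -m pendant '[{"jaw":0,"linear":[0,0,0.1],"twist":0},{"jaw":0,"linear":[0,0,0],"twist":0},{"jaw":0,"linear":[0,0,-2],"twist":0},{"jaw":0,"linear":[0,0,-3],"twist":0},{"jaw":0,"linear":[0,0,-3],"twist":0},{"jaw":1,"linear":[-3,0,-3],"twist":0},{"jaw":1,"linear":[-4,0,-2],"twist":0},{"jaw":1,"linear":[-4,0,0],"twist":0},{"jaw":1,"linear":[-4,0,0],"twist":0},{"jaw":1,"linear":[-4,0,0],"twist":0},{"jaw":1,"linear":[0,0,0],"twist":0}]'
python3 - <<'E'
from m import *
c=cams.camera("top"); cv2.imwrite("pics/t5.png",c["color"][120:310,100:440])
P=cloud(c); hsv=cv2.cvtColor(c["color"],cv2.COLOR_BGR2HSV)
m=(hsv[...,2]<90)&(P[...,2]>.045)&(P[...,2]<.11)&(abs(P[...,0]-.45)<.05)&(abs(P[...,1]+.09)<.06)
print("pad",m.sum(),np.round(P[m].mean(0),4),np.round(P[m].min(0),4),np.round(P[m].max(0),4))
w=(hsv[...,2]>130)&(hsv[...,1]<60)&(P[...,2]>.03)&(P[...,2]<.045)&(abs(P[...,0]-.45)<.06)&(P[...,1]<.084)
l=cv2.morphologyEx(w.astype(np.uint8),cv2.MORPH_OPEN,np.ones((3,3))); cs,_=cv2.findContours(l,0,2)
r=cv2.minAreaRect((on_z(c,max(cs,key=len).reshape(-1,2),.037)[:,:2]*1000).astype(np.float32)); print("plate",r)
for d in dials(c): print(d)
E
cat > /dev/null
```

```text
time: 16.77
position: [0.4417, -0.2755, 0.2036]
tool_rot: [0.728, 0.686, -0.001, 0.004]
ft_force: [0.8, 0.2, 0.8]
grip_width: 0.0326
grip_force: 0.0
pad 181 [ 0.452 -0.08   0.057] [ 0.429  -0.1349  0.0456] [ 0.4768 -0.0579  0.0641]
plate ((454.5569763183594, 6.3710479736328125), (147.72569274902344, 63.44705581665039), 86.7415542602539)
([410.6, 157.5], 32, [0.709, -0.4141, 0.006], [0.6776, -0.3739, 0.1169])
([168.8, 184.1], 64, [0.6192, 0.2529, 0.006], [0.6194, 0.2525, 0.0055])
([442.9, 237.1], 226, [0.4886, -0.4949, 0.006], [0.4418, -0.2662, 0.5286])
([304.7, 248.1], 71, [0.4515, -0.1206, 0.006], [0.4493, -0.1174, 0.0503])
([365.7, 255.4], 66, [0.4354, -0.2844, 0.006], [0.4362, -0.2849, 0.0056])
([384.7, 266.5], 55, [0.4069, -0.3348, 0.006], [0.3968, -0.163, 0.6017])
```

View pics/t5.png

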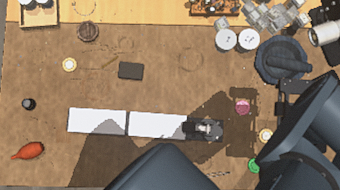

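The lever pad is now level (z about 57 mm), and the plate is home at (210,124) in the crop. Dials are unmoved so far. I'll place them at plate s = -37, +6 and +49 mm, staggered ±6 mm. First comes the dial just below the hand.

```bash
python3 -m pendant '[{"jaw":0.62,"linear":[0,0,0],"twist":0},{"jaw":0.62,"linear":[0,0,0],"twist":0},{"jaw":0.62,"linear":[0,0,0],"twist":0}]' 20
python3 -c "
from h import *
delta([.4345,-.2844,.018],np.radians(-3.1))"
```

```text
time: 17.07
position: [0.4401, -0.2654, 0.2025]
tool_rot: [0.725, 0.689, 0.0, -0.001]
ft_force: [-1.2, 0.4, 1.0]
grip_width: 0.0517
grip_force: 0.0
shift cm [-1.95 -0.44 18.45]
twist deg (tool down) 0.13
```

```bash
python3 -m pendant '[{"jaw":0.62,"linear":[-1.95,-0.45,2],"twist":0},{"jaw":0.62,"linear":[0,0,4],"twist":0},{"jaw":0.62,"linear":[0,0,4],"twist":0},{"jaw":0.62,"linear":[0,0,4],"twist":0},{"jaw":0.62,"linear":[0,0,2],"twist":0},{"jaw":0.62,"linear":[0,0,1],"twist":0},{"jaw":0.62,"linear":[0,0,0],"twist":0},{"jaw":0.62,"linear":[0,0,0],"twist":0},{"jaw":0.62,"linear":[0,0,0],"twist":0}]'
python3 -c "
from h import *
delta([.4345,-.2844,.018],np.radians(-3.1))"
```

```text
time: 17.82
position: [0.4361, -0.2868, 0.0343]
tool_rot: [0.725, 0.688, 0.0, 0.001]
ft_force: [0.6, 0.2, 0.4]
grip_width: 0.0542
grip_force: 0.0
shift cm [ 0.24 -0.17  1.63]
twist deg (tool down) 0.1
```

```bash
python3 -m pendant '[{"jaw":0.62,"linear":[0.2,-0.1,1],"twist":0},{"jaw":0.62,"linear":[0,0,0.6],"twist":0},{"jaw":0.62,"linear":[0,0,0],"twist":0},{"jaw":0.62,"linear":[0,0,0],"twist":0},{"jaw":0.3,"linear":[0,0,0],"twist":0},{"jaw":0.3,"linear":[0,0,0],"twist":0},{"jaw":0.3,"linear":[0,0,0],"twist":0},{"jaw":0.3,"linear":[0,0,0],"twist":0},{"jaw":0.3,"linear":[0,0,0],"twist":0}]'
python3 -m pendant '[{"jaw":0.3,"linear":[0,0,0],"twist":0},{"jaw":0.3,"linear":[0,0,-2],"twist":0},{"jaw":0.3,"linear":[0,0,-4],"twist":0},{"jaw":0.3,"linear":[0,0,-4],"twist":0},{"jaw":0.3,"linear":[0,0,0],"twist":0},{"jaw":0.3,"linear":[0,0,0],"twist":0},{"jaw":0.3,"linear":[0,0,0],"twist":0}]'
python3 -c "
from h import *
delta([.4468,-.0308,.10],np.radians(-3.1))"
```

```text
time: 18.57
position: [0.4342, -0.2846, 0.0174]
tool_rot: [0.726, 0.688, -0.0, 0.0]
ft_force: [-0.7, 1.0, 6.5]
grip_width: 0.0398
grip_force: 20.9
time: 19.15
position: [0.4338, -0.2841, 0.1166]
tool_rot: [0.726, 0.688, 0.0, -0.0]
ft_force: [0.1, 0.8, -0.9]
grip_width: 0.0401
grip_force: 20.0
shift cm [25.36 -0.05  1.67]
twist deg (tool down) 0.04
```

```bash
python3 -m pendant '[{"jaw":0.3,"linear":[3.6,0,0],"twist":0},{"jaw":0.3,"linear":[3.6,0,0],"twist":0},{"jaw":0.3,"linear":[3.6,0,0],"twist":0},{"jaw":0.3,"linear":[3.6,0,0],"twist":0},{"jaw":0.3,"linear":[3.6,0,0],"twist":0},{"jaw":0.3,"linear":[3.6,0,0],"twist":0},{"jaw":0.3,"linear":[3.6,0,0],"twist":0},{"jaw":0.3,"linear":[0.1,0,1],"twist":0},{"jaw":0.3,"linear":[0,0,2],"twist":0},{"jaw":0.3,"linear":[0,0,2],"twist":0},{"jaw":0.3,"linear":[0,0,0],"twist":0},{"jaw":0.3,"linear":[0,0,0],"twist":0}]'
python3 -m pendant '[{"jaw":0.3,"linear":[0,0,0],"twist":0},{"jaw":0.3,"linear":[0,0,0],"twist":0}]'
python3 -c "
from h import *
delta([.4468,-.0308,.055],np.radians(-3.1))"
```

```text
time: 20.15
position: [0.4458, -0.0311, 0.065]
tool_rot: [0.726, 0.688, -0.001, -0.003]
ft_force: [0.3, -0.2, -0.1]
grip_width: 0.0399
grip_force: 20.0
time: 20.32
position: [0.4478, -0.0321, 0.0671]
tool_rot: [0.726, 0.688, 0.0, 0.0]
ft_force: [-0.4, 1.0, -1.3]
grip_width: 0.0392
grip_force: 20.0
shift cm [ 0.12 -0.1   1.21]
twist deg (tool down) 0.01
```

```bash
python3 -m pendant '[{"jaw":0.3,"linear":[0.1,-0.1,0.6],"twist":0},{"jaw":0.3,"linear":[0,0,0.4],"twist":0},{"jaw":0.3,"linear":[0,0,0],"twist":0},{"jaw":0.3,"linear":[0,0,0.1],"twist":0},{"jaw":0.3,"linear":[0,0,0],"twist":0},{"jaw":0.3,"linear":[0,0,0],"twist":0}]'
python3 -m pendant '[{"jaw":0.3,"linear":[0,0,0.08],"twist":0},{"jaw":0.3,"linear":[0,0,0],"twist":0},{"jaw":0.3,"linear":[0,0,0],"twist":0}]'
```

```text
time: 20.82
position: [0.4467, -0.0308, 0.0559]
tool_rot: [0.726, 0.688, 0.0, 0.0]
ft_force: [0.8, -0.3, -0.5]
grip_width: 0.0399
grip_force: 20.0
time: 21.07
position: [0.4467, -0.0307, 0.0551]
tool_rot: [0.726, 0.688, 0.0, 0.0]
ft_force: [0.3, -0.6, -1.0]
grip_width: 0.0397
grip_force: 20.0
```

```bash
python3 -m pendant '[{"jaw":0.3,"linear":[0,0,0.06],"twist":0},{"jaw":0.3,"linear":[0,0,0],"twist":0},{"jaw":0.58,"linear":[0,0,0],"twist":0},{"jaw":0.58,"linear":[0,0,0],"twist":0},{"jaw":0.58,"linear":[0,0,0],"twist":0},{"jaw":0.62,"linear":[0,0,-1],"twist":0},{"jaw":0.62,"linear":[0,0,-3],"twist":0},{"jaw":0.62,"linear":[0,0,-4],"twist":0},{"jaw":0.62,"linear":[0,0,-3],"twist":0}]'
python3 -m pendant '[{"jaw":0.62,"linear":[-3.7,0.7,0],"twist":0},{"jaw":0.62,"linear":[-3.7,0.7,0],"twist":0},{"jaw":0.62,"linear":[-3.7,0.7,0],"twist":0},{"jaw":0.62,"linear":[-3.7,0.7,0],"twist":0},{"jaw":0.62,"linear":[-3.7,0.7,0],"twist":0},{"jaw":0.62,"linear":[-3.7,0.7,0],"twist":0},{"jaw":0.62,"linear":[0,0,0],"twist":0},{"jaw":0.62,"linear":[0,0,0],"twist":0},{"jaw":0.62,"linear":[0,0,0],"twist":0}]'
python3 - <<'E'
from m import *
c=cams.camera("top"); s=cams.camera("side"); w=cams.camera("wrist")
cv2.imwrite("pics/w6.png",np.hstack([w["color"][::1],cv2.resize(c["color"][200:300,160:420],None,fx=1.5,fy=4.2)])[:, :]) if 0 else None
a=cv2.resize(c["color"][170:300,150:420],(540,260)); b=cv2.resize(s["color"][150:340,180:400],(301,260)); w2=cv2.resize(w["color"],(400,300))
im=np.zeros((560,800,3),np.uint8); im[:260,:540]=a; im[260:520,:301]=b; im[260:560,310:710]=w2; cv2.imwrite("pics/w6.png",im)
for c in (c,s):
  for z in (.006,.043):
    print(z); [print(d) for d in dials(c,z) if d[2][0]<.65 and abs(d[3][2]-z)<.006]
delta([.5075,-.375,.018])
E
```

```text
time: 21.82
position: [0.4465, -0.0307, 0.1661]
tool_rot: [0.726, 0.688, -0.0, -0.0]
ft_force: [0.8, -0.4, 0.3]
grip_width: 0.0538
grip_force: 0.0
time: 22.57
position: [0.4759, -0.254, 0.164]
tool_rot: [0.726, 0.688, 0.0, -0.001]
ft_force: [0.0, 0.6, -0.2]
grip_width: 0.0541
grip_force: 0.0
0.006
([168.8, 184.1], 64, [0.6192, 0.2529, 0.006], [0.6194, 0.2523, 0.0062])
0.043
0.006
([346.8, 326.7], 101, [0.5047, -0.3752, 0.006], [0.5046, -0.3763, 0.0065])
([314.7, 396.5], 93, [0.3594, -0.4795, 0.006], [0.3592, -0.4797, 0.0094])
([319.1, 406.8], 80, [0.3564, -0.5002, 0.006], [0.356, -0.5034, 0.0078])
0.043
([256.0, 231.3], 33, [0.4472, -0.0288, 0.043], [0.4474, -0.0289, 0.0431])
shift cm [-12.05   3.78  14.61]
```

View pics/w6.png

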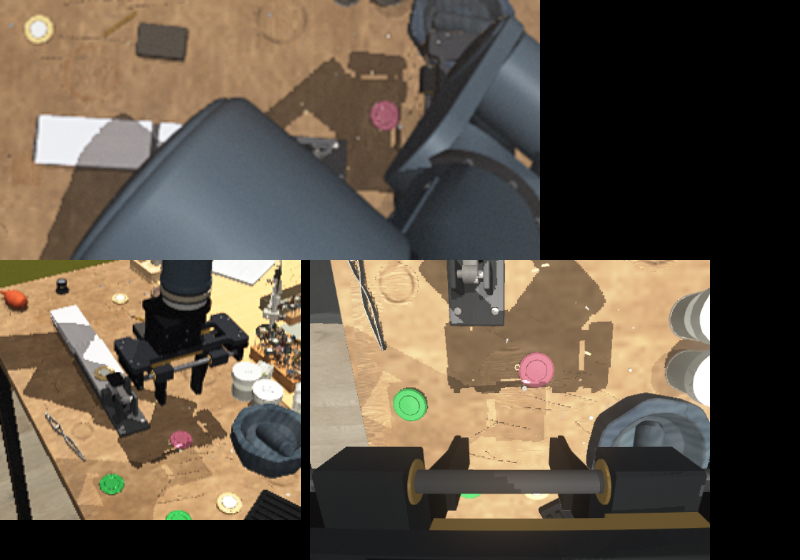

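The picture shows dial A on the plate by the clamp lever (side inset at 102,372), placed within 2 mm. The next dial (side inset 229,503) lies close to a dark finned block, so I'll check finger clearance first.

Run:
```python
from m import *
c=np.load("top0.npy",allow_pickle=True).item(); hsv=cv2.cvtColor(c["color"],cv2.COLOR_BGR2HSV); P=cloud(c)
d=np.array([.507,-.3755])
g=np.dstack(np.meshgrid(np.arange(385,450),np.arange(185,275))).reshape(-1,2)
v=hsv[g[:,1],g[:,0]]; p=P[g[:,1],g[:,0]]
dark=(v[:,2]<75)&(v[:,1]<90); r=p[dark]-[*d,0]
print("block z",np.percentile(r[:,2],[5,50,95]))
col=(v[:,1]>150)&(v[:,0]>45)&(v[:,0]<80); rg=p[col]-[*d,0]; print("green",rg.mean(0))
for yaw in range(-90,90,15):
    a=np.radians(yaw); y=np.array([np.cos(a),np.sin(a)]); n=np.array([-y[1],y[0]])
    q=np.abs(np.vstack([r,rg])[:,:2]@n)<.016; t=np.vstack([r,rg])[q][:,:2]@y
    print(yaw,"neg",np.round(t[t<0].max(),3) if (t<0).any() else None,"pos",np.round(t[t>0].min(),3) if (t>0).any() else None)
```

```text
block z [0.0050257  0.01128238 0.08433523]
green [nan nan nan]
-90 neg None pos 0.031
-75 neg None pos 0.032
-60 neg None pos 0.032
-45 neg None pos 0.032
-30 neg None pos 0.033
-15 neg None pos 0.037
0 neg None pos 0.043
15 neg None pos 0.078
30 neg None pos 0.073
45 neg None pos 0.071
60 neg None pos None
75 neg -0.03 pos None<stdin>:8: RuntimeWarning: Mean of empty slice.
  ret = um.true_divide(
```

```bash
python3 -m pendant '[{"jaw":0.6,"linear":[-4,1.2,0],"twist":0},{"jaw":0.6,"linear":[-4,1.2,0],"twist":0},{"jaw":0.6,"linear":[-4,1.2,0],"twist":0},{"jaw":0.6,"linear":[0,0,2],"twist":-7},{"jaw":0.6,"linear":[0,0,2],"twist":-7},{"jaw":0.6,"linear":[0,0,2],"twist":-7},{"jaw":0.6,"linear":[0,0,2],"twist":-7},{"jaw":0.6,"linear":[0,0,0],"twist":0},{"jaw":0.6,"linear":[0,0,0],"twist":0},{"jaw":0.6,"linear":[0,0,0],"twist":0}]'
python3 - <<'E'
from m import *
s=cams.camera("side"); [print(d) for d in dials(s) if d[2][0]<.65 and abs(d[3][2]-.006)<.006]
delta([.507,-.3755,.018],np.radians(25))
E
```

```text
time: 23.55
position: [0.507, -0.3757, 0.0854]
tool_rot: [0.538, 0.843, -0.0, 0.001]
ft_force: [-0.5, -0.6, 0.0]
grip_width: 0.0522
grip_force: 0.0
([315.9, 282.0], 31, [0.5139, -0.2307, 0.006], [0.5136, -0.2313, 0.0066])
shift cm [0.09 0.01 6.79]
twist deg (tool down) -0.12
```

```bash
python3 -m pendant '[{"jaw":0.6,"linear":[0,0,2.5],"twist":0},{"jaw":0.6,"linear":[0,0,2.2],"twist":0},{"jaw":0.6,"linear":[0,0,1],"twist":0},{"jaw":0.6,"linear":[0,0,0.6],"twist":0},{"jaw":0.6,"linear":[0,0,0.3],"twist":0},{"jaw":0.6,"linear":[0,0,0],"twist":0},{"jaw":0.6,"linear":[0,0,0],"twist":0},{"jaw":0.3,"linear":[0,0,0],"twist":0},{"jaw":0.3,"linear":[0,0,0],"twist":0},{"jaw":0.3,"linear":[0,0,0],"twist":0},{"jaw":0.3,"linear":[0,0,0],"twist":0},{"jaw":0.3,"linear":[0,0,0],"twist":0}]'
python3 -m pendant '[{"jaw":0.3,"linear":[0,0,0],"twist":0},{"jaw":0.3,"linear":[0,0,-2],"twist":0},{"jaw":0.3,"linear":[0,0,-4],"twist":0},{"jaw":0.3,"linear":[0,0,-4],"twist":0},{"jaw":0.3,"linear":[0,0,0],"twist":7},{"jaw":0.3,"linear":[0,0,0],"twist":7},{"jaw":0.3,"linear":[0,0,0],"twist":7},{"jaw":0.3,"linear":[0,0,0],"twist":7},{"jaw":0.3,"linear":[0,0,0],"twist":0},{"jaw":0.3,"linear":[0,0,0],"twist":0}]'
python3 -c "
from h import *
delta([.4611,.0115,.10],np.radians(-3.1))"
```

```text
time: 24.6
position: [0.5066, -0.3765, 0.0192]
tool_rot: [0.538, 0.843, -0.0, 0.001]
ft_force: [-0.5, 0.5, 4.6]
grip_width: 0.0393
grip_force: 20.0
time: 25.43
position: [0.5059, -0.3758, 0.118]
tool_rot: [0.725, 0.689, -0.0, -0.001]
ft_force: [-0.8, 0.2, -0.5]
grip_width: 0.0399
grip_force: 20.0
shift cm [38.46 -6.42  1.83]
twist deg (tool down) 0.22
```

```bash
python3 -m pendant '[{"jaw":0.3,"linear":[3.85,-0.64,0],"twist":0},{"jaw":0.3,"linear":[3.85,-0.64,0],"twist":0},{"jaw":0.3,"linear":[3.85,-0.64,0],"twist":0},{"jaw":0.3,"linear":[3.85,-0.64,0],"twist":0},{"jaw":0.3,"linear":[3.85,-0.64,0],"twist":0},{"jaw":0.3,"linear":[3.85,-0.64,0],"twist":0},{"jaw":0.3,"linear":[3.85,-0.64,0],"twist":0},{"jaw":0.3,"linear":[3.85,-0.64,0],"twist":0},{"jaw":0.3,"linear":[3.85,-0.64,0],"twist":0},{"jaw":0.3,"linear":[3.85,-0.64,0],"twist":0},{"jaw":0.3,"linear":[0,0,2],"twist":0},{"jaw":0.3,"linear":[0,0,2],"twist":0}]'
python3 -m pendant '[{"jaw":0.3,"linear":[0,0,0],"twist":0},{"jaw":0.3,"linear":[0,0,0],"twist":0},{"jaw":0.3,"linear":[0,0,0],"twist":0},{"jaw":0.3,"linear":[0,0,0],"twist":0}]'
python3 -c "
from h import *
delta([.4611,.0125,.056],np.radians(-3.1))"
```

```text
time: 26.43
position: [0.4632, 0.0143, 0.0789]
tool_rot: [0.723, 0.691, 0.001, 0.001]
ft_force: [-0.1, -0.1, -1.0]
grip_width: 0.0396
grip_force: 20.0
time: 26.77
position: [0.4636, 0.0111, 0.0792]
tool_rot: [0.726, 0.688, 0.0, 0.001]
ft_force: [0.3, 0.5, -0.5]
grip_width: 0.0397
grip_force: 20.0
shift cm [ 0.13 -0.26  2.32]
twist deg (tool down) 0.02
```

```bash
python3 -m pendant '[{"jaw":0.3,"linear":[0.1,-0.25,1],"twist":0},{"jaw":0.3,"linear":[0,0,0.8],"twist":0},{"jaw":0.3,"linear":[0,0,0.4],"twist":0},{"jaw":0.3,"linear":[0,0,0],"twist":0},{"jaw":0.3,"linear":[0,0,0],"twist":0},{"jaw":0.3,"linear":[0,0,0],"twist":0},{"jaw":0.3,"linear":[0,0,0.07],"twist":0},{"jaw":0.3,"linear":[0,0,0],"twist":0},{"jaw":0.3,"linear":[0,0,0],"twist":0}]'
python3 -c "
from h import *
delta([.4611,.0125,.056],np.radians(-3.1))"
```

```text
time: 27.52
position: [0.4605, 0.0129, 0.0559]
tool_rot: [0.726, 0.688, 0.0, 0.0]
ft_force: [-0.6, 0.5, 0.1]
grip_width: 0.0397
grip_force: 20.0
shift cm [-0.03  0.06 -0.01]
twist deg (tool down) 0.05
```

```bash
python3 -m pendant '[{"jaw":0.3,"linear":[0,0,0.05],"twist":0},{"jaw":0.3,"linear":[0,0,0],"twist":0},{"jaw":0.58,"linear":[0,0,0],"twist":0},{"jaw":0.58,"linear":[0,0,0],"twist":0},{"jaw":0.58,"linear":[0,0,0],"twist":0},{"jaw":0.6,"linear":[0,0,-1],"twist":0},{"jaw":0.6,"linear":[0,0,-3],"twist":0},{"jaw":0.6,"linear":[0,0,-3],"twist":0},{"jaw":0.6,"linear":[0,0,-3],"twist":0},{"jaw":0.6,"linear":[3,2.2,0],"twist":0},{"jaw":0.6,"linear":[3,2.2,0],"twist":0},{"jaw":0.6,"linear":[3,2.2,0],"twist":0}]'
python3 -m pendant '[{"jaw":0.6,"linear":[3,2.2,0],"twist":0},{"jaw":0.6,"linear":[3,2.2,0],"twist":0},{"jaw":0.6,"linear":[3,2.2,0],"twist":0},{"jaw":0.6,"linear":[0,0,0],"twist":0},{"jaw":0.6,"linear":[0,0,0],"twist":0},{"jaw":0.6,"linear":[0,0,0],"twist":0}]'
python3 - <<'E'
from m import *
c=cams.camera("top"); s=cams.camera("side"); w=cams.camera("wrist")
a=cv2.resize(c["color"][170:300,150:420],(540,260)); b=cv2.resize(s["color"][150:340,180:400],(301,260)); w2=cv2.resize(w["color"],(400,300))
im=np.zeros((560,800,3),np.uint8); im[:260,:540]=a; im[260:520,:301]=b; im[260:560,310:710]=w2; cv2.imwrite("pics/w7.png",im)
for c in (c,s,w):
  for z in (.006,.043):
    print(z); [print(d) for d in dials(c,z) if d[2][0]<.69 and abs(d[3][2]-z)<.006]
delta([.6192,.2527,.018],np.radians(-3.1))
E
```

```text
time: 28.52
position: [0.5321, 0.0999, 0.1563]
tool_rot: [0.726, 0.687, 0.001, 0.001]
ft_force: [0.6, -0.8, -0.0]
grip_width: 0.0523
grip_force: 0.0
time: 29.02
position: [0.6005, 0.1854, 0.1543]
tool_rot: [0.725, 0.688, -0.001, -0.001]
ft_force: [0.5, -0.2, -0.3]
grip_width: 0.0523
grip_force: 0.0
0.006
([342.1, 227.5], 124, [0.5093, -0.2214, 0.006], [0.5085, -0.2217, 0.0051])
0.043
([254.6, 242.6], 80, [0.4612, 0.013, 0.043], [0.4603, 0.0133, 0.0423])
0.006
([312.1, 280.3], 121, [0.5086, -0.2215, 0.006], [0.5088, -0.2208, 0.0062])
0.043
0.006
([302.5, 55.1], 44, [0.6231, 0.2903, 0.006], [0.6234, 0.2908, 0.0014])
0.043
shift cm [ 6.93  1.5  13.69]
twist deg (tool down) -0.03
```

View pics/w7.png

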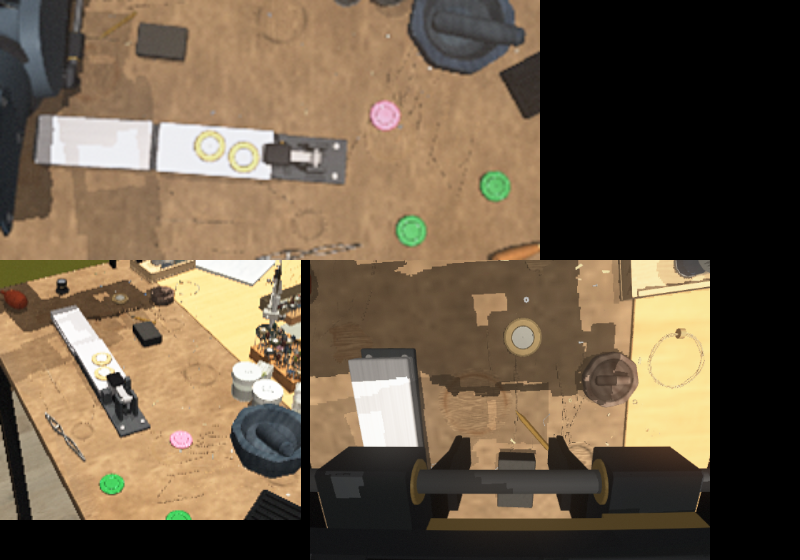

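Dials A and B lie on the plate at top inset (243,157) and (209,146), apart and clear of the lever. The wrist inset shows the last dial at (522,338), in shadow, clear of the mortar (608,380). I'll pin it from the wrist view.

Run:
```python
from m import *
c=cams.camera("wrist"); hsv=cv2.cvtColor(c["color"],cv2.COLOR_BGR2HSV)
g=cv2.medianBlur(cv2.cvtColor(c["color"],cv2.COLOR_BGR2GRAY),3)
h=cv2.HoughCircles(g[60:160,240:360],cv2.HOUGH_GRADIENT,1,60,param1=80,param2=15,minRadius=12,maxRadius=35); print(h)
print(on_z(c,[[297,109]],.006)); 
if h is not None: print(on_z(c,h[0][:1,:2]+[240,60],.006))
t=cams.camera("top"); hs=cv2.cvtColor(t["color"],cv2.COLOR_BGR2HSV)
m=(hs[...,2]>130)&(hs[...,1]<60); P=cloud(t); n,l,st,ce=cv2.connectedComponentsWithStats((m&(P[...,2]>.03)&(P[...,2]<.046)).astype(np.uint8))
ye=((hs[...,0]>18)&(hs[...,0]<35)&(hs[...,1]>60)&(P[...,2]>.03)&(P[...,2]<.05)&(P[...,1]<.09)&(P[...,1]>-.08)&(abs(P[...,0]-.455)<.04))
n,l,st,ce=cv2.connectedComponentsWithStats(ye.astype(np.uint8)); print([(st[i,4],np.round(on_z(t,ce[i:i+1],.043)[0],4)) for i in range(1,n) if st[i,4]>10])
```

```text
[[[58.5 46.5 25.2]]]
[[0.61776625 0.2513695  0.006     ]]
[[0.61899596 0.25317982 0.006     ]]
[(np.int32(104), array([0.4613, 0.0139, 0.043 ])), (np.int32(105), array([ 0.4477, -0.0305,  0.043 ]))]
```

```bash
python3 -m pendant '[{"jaw":0.6,"linear":[3.47,0.75,2],"twist":0},{"jaw":0.6,"linear":[3.47,0.75,2],"twist":0},{"jaw":0.6,"linear":[0,0,3],"twist":0},{"jaw":0.6,"linear":[0,0,2],"twist":0},{"jaw":0.6,"linear":[0,0,0],"twist":0},{"jaw":0.6,"linear":[0,0,0],"twist":0},{"jaw":0.6,"linear":[0,0,0],"twist":0},{"jaw":0.6,"linear":[0,0,0],"twist":0}]'
python3 -c "
from h import *
delta([.6191,.253,.018],np.radians(-3.1))"
```

```text
time: 29.93
position: [0.622, 0.2538, 0.0673]
tool_rot: [0.726, 0.688, 0.002, 0.001]
ft_force: [0.5, -0.1, 0.2]
grip_width: 0.052
grip_force: 0.0
shift cm [-0.1  -0.3   4.93]
twist deg (tool down) -0.01
```

```bash
python3 -m pendant '[{"jaw":0.6,"linear":[-0.1,-0.2,2],"twist":0},{"jaw":0.6,"linear":[0,0,1.5],"twist":0},{"jaw":0.6,"linear":[0,0,0.8],"twist":0},{"jaw":0.6,"linear":[0,0,0.4],"twist":0},{"jaw":0.6,"linear":[0,0,0],"twist":0},{"jaw":0.6,"linear":[0,0,0],"twist":0},{"jaw":0.6,"linear":[0,0,0],"twist":0}]'
python3 -c "
from h import *
delta([.6191,.253,.018],np.radians(-3.1))"
```

```text
time: 30.52
position: [0.6189, 0.2533, 0.0186]
tool_rot: [0.726, 0.688, 0.0, 0.0]
ft_force: [0.7, -0.2, -0.9]
grip_width: 0.0522
grip_force: 0.0
shift cm [-0.03  0.02  0.06]
twist deg (tool down) 0.04
```

```bash
python3 -m pendant '[{"jaw":0.3,"linear":[0,0,0],"twist":0},{"jaw":0.3,"linear":[0,0,0],"twist":0},{"jaw":0.3,"linear":[0,0,0],"twist":0},{"jaw":0.3,"linear":[0,0,0],"twist":0},{"jaw":0.3,"linear":[0,0,0],"twist":0},{"jaw":0.3,"linear":[0,0,0],"twist":0},{"jaw":0.3,"linear":[0,0,-2],"twist":0},{"jaw":0.3,"linear":[0,0,-4],"twist":0},{"jaw":0.3,"linear":[0,0,-4],"twist":0},{"jaw":0.3,"linear":[0,0,0],"twist":0},{"jaw":0.3,"linear":[0,0,0],"twist":0},{"jaw":0.3,"linear":[0,0,0],"twist":0}]'
python3 -c "
from h import *
delta([.4503,.0562,.10],np.radians(-3.1))"
```

```text
time: 31.52
position: [0.6178, 0.2531, 0.118]
tool_rot: [0.726, 0.688, -0.0, -0.0]
ft_force: [-0.4, 0.7, -1.3]
grip_width: 0.0395
grip_force: 20.0
shift cm [-20.55 -15.68   1.82]
twist deg (tool down) 0.05
```

```bash
python3 -m pendant '[{"jaw":0.3,"linear":[-2.9,-2.24,0],"twist":0},{"jaw":0.3,"linear":[-2.9,-2.24,0],"twist":0},{"jaw":0.3,"linear":[-2.9,-2.24,0],"twist":0},{"jaw":0.3,"linear":[-2.9,-2.24,0],"twist":0},{"jaw":0.3,"linear":[-2.9,-2.24,0],"twist":0},{"jaw":0.3,"linear":[-2.9,-2.24,0],"twist":0},{"jaw":0.3,"linear":[-2.9,-2.24,0],"twist":0},{"jaw":0.3,"linear":[0,0,2],"twist":0},{"jaw":0.3,"linear":[0,0,2],"twist":0},{"jaw":0.3,"linear":[0,0,0],"twist":0},{"jaw":0.3,"linear":[0,0,0],"twist":0},{"jaw":0.3,"linear":[0,0,0],"twist":0}]'
python3 -c "
from h import *
delta([.4503,.0562,.056],np.radians(-3.1))"
```

```text
time: 32.52
position: [0.4508, 0.0591, 0.0779]
tool_rot: [0.726, 0.688, -0.001, -0.001]
ft_force: [-0.2, 0.6, -0.5]
grip_width: 0.0397
grip_force: 20.0
shift cm [-0.29 -0.03  2.19]
twist deg (tool down) 0.07
```

```bash
python3 -m pendant '[{"jaw":0.3,"linear":[-0.2,0,1],"twist":0},{"jaw":0.3,"linear":[0,0,0.6],"twist":0},{"jaw":0.3,"linear":[0,0,0.4],"twist":0},{"jaw":0.3,"linear":[0,0,0],"twist":0},{"jaw":0.3,"linear":[0,0,0],"twist":0},{"jaw":0.3,"linear":[0,0,0],"twist":0},{"jaw":0.3,"linear":[0,0,0],"twist":0}]'
python3 -c "
from h import *
delta([.4503,.0562,.056],np.radians(-3.1))"
```

```text
time: 33.1
position: [0.4512, 0.0569, 0.0586]
tool_rot: [0.726, 0.688, 0.0, 0.0]
ft_force: [0.3, 0.6, -0.9]
grip_width: 0.0397
grip_force: 20.0
shift cm [-0.08 -0.08  0.26]
twist deg (tool down) 0.06
```

```bash
python3 -m pendant '[{"jaw":0.3,"linear":[-0.08,-0.08,0.15],"twist":0},{"jaw":0.3,"linear":[0,0,0.1],"twist":0},{"jaw":0.3,"linear":[0,0,0],"twist":0},{"jaw":0.3,"linear":[0,0,0],"twist":0}]'
python3 -m pendant '[{"jaw":0.3,"linear":[0,0,0.05],"twist":0},{"jaw":0.3,"linear":[0,0,0],"twist":0},{"jaw":0.3,"linear":[0,0,0],"twist":0}]'
```

```text
time: 33.43
position: [0.4501, 0.0561, 0.0557]
tool_rot: [0.726, 0.688, -0.0, -0.0]
ft_force: [0.1, 0.4, -0.1]
grip_width: 0.0399
grip_force: 20.0
time: 33.68
position: [0.4502, 0.0561, 0.0553]
tool_rot: [0.726, 0.688, 0.0, 0.0]
ft_force: [0.1, 0.4, 1.5]
grip_width: 0.0401
grip_force: 20.0
```

```bash
python3 -m pendant '[{"jaw":0.58,"linear":[0,0,0],"twist":0},{"jaw":0.58,"linear":[0,0,0],"twist":0},{"jaw":0.58,"linear":[0,0,0],"twist":0},{"jaw":0.6,"linear":[0,0,-1],"twist":0},{"jaw":0.6,"linear":[0,0,-3],"twist":0},{"jaw":0.8,"linear":[0,0,-3],"twist":0},{"jaw":1,"linear":[0,3,0],"twist":1.5},{"jaw":1,"linear":[0.8,4,0],"twist":0},{"jaw":1,"linear":[0.8,4,0],"twist":0},{"jaw":1,"linear":[0,4,0],"twist":0},{"jaw":1,"linear":[0,0,0],"twist":0},{"jaw":1,"linear":[0,0,0],"twist":0}]'
python3 - <<'E'
from m import *
t=cams.camera("top"); hs=cv2.cvtColor(t["color"],cv2.COLOR_BGR2HSV); P=cloud(t)
cv2.imwrite("pics/t8.png",cv2.resize(t["color"][190:310,140:340],None,fx=4,fy=4,interpolation=cv2.INTER_CUBIC))
ye=((hs[...,0]>18)&(hs[...,0]<35)&(hs[...,1]>60)&(P[...,2]>.03)&(P[...,2]<.05)&(P[...,1]<.09)&(P[...,1]>-.08)&(abs(P[...,0]-.455)<.04))
n,l,st,ce=cv2.connectedComponentsWithStats(ye.astype(np.uint8)); print([(st[i,4],np.round(on_z(t,ce[i:i+1],.043)[0],4)) for i in range(1,n) if st[i,4]>10])
m=(hs[...,2]<100)&(P[...,2]>.015)&(P[...,2]<.03)&(abs(P[...,0]-.6)<.05)&(abs(P[...,1]-.08)<.06)
print(m.sum(), np.round(P[m].mean(0),4) if m.any() else '')
delta([.602,.08,.0205],np.radians(-4.6))
E
```

```text
time: 34.68
position: [0.603, 0.0606, 0.125]
tool_rot: [0.735, 0.678, 0.001, 0.001]
ft_force: [0.2, -0.1, -0.8]
grip_width: 0.0849
grip_force: 0.0
[(np.int32(91), array([0.4599, 0.0147, 0.043 ])), (np.int32(94), array([0.451 , 0.0536, 0.043 ])), (np.int32(89), array([ 0.4473, -0.0332,  0.043 ]))]
0 
shift cm [ 1.91  0.03 10.4 ]
twist deg (tool down) 0.04
```

View pics/t8.png

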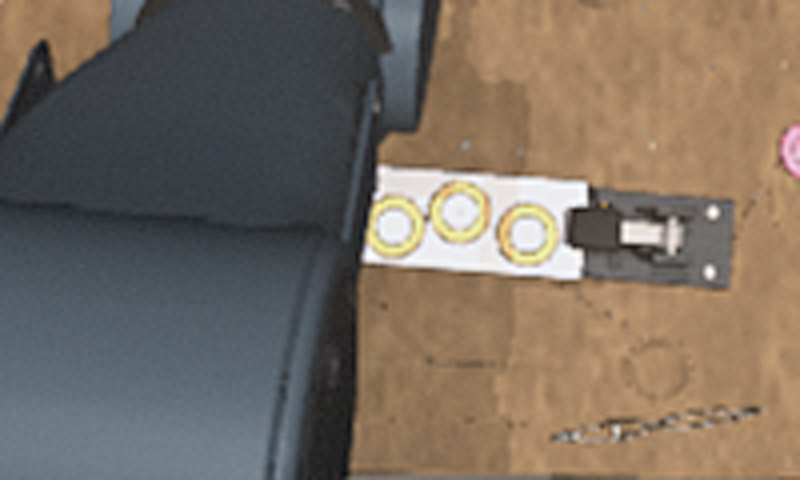

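All three dials lie flat in a row at (397,227), (460,212) and (527,234) in the crop, clear of the lever foot at x about 570. Now the weight.

```bash
python3 -m pendant '[{"jaw":1,"linear":[1.9,0,0],"twist":0},{"jaw":1,"linear":[0,0,3],"twist":0},{"jaw":1,"linear":[0,0,3],"twist":0},{"jaw":1,"linear":[0,0,2],"twist":0},{"jaw":1,"linear":[0,0,1.5],"twist":0},{"jaw":1,"linear":[0,0,0.7],"twist":0},{"jaw":1,"linear":[0,0,0],"twist":0},{"jaw":0.3,"linear":[0,0,0],"twist":0},{"jaw":0.3,"linear":[0,0,0],"twist":0},{"jaw":0.3,"linear":[0,0,0],"twist":0},{"jaw":0.3,"linear":[0,0,0],"twist":0},{"jaw":0.3,"linear":[0,0,0],"twist":0}]' 40
python3 -m pendant '[{"jaw":0.3,"linear":[0,0,0],"twist":0},{"jaw":0.3,"linear":[0,0,0],"twist":0},{"jaw":0.3,"linear":[0,0,0],"twist":0},{"jaw":0.3,"linear":[0,0,0],"twist":0}]'
python3 -m pendant '[{"jaw":0.3,"linear":[0,0,-2],"twist":0},{"jaw":0.3,"linear":[0,0,-2.5],"twist":0},{"jaw":0.3,"linear":[0,0,-2.5],"twist":0},{"jaw":0.3,"linear":[0,0,0],"twist":0},{"jaw":0.3,"linear":[0,0,0],"twist":0},{"jaw":0.3,"linear":[0,0,0],"twist":0}]'
python3 -c "
from h import *
delta([.4635,.168,.09],np.radians(-3.1))"
```

```text
time: 35.73
position: [0.603, 0.0798, 0.0242]
tool_rot: [0.735, 0.678, 0.001, 0.001]
ft_force: [0.3, 0.5, 0.6]
grip_width: 0.0615
grip_force: 0.0
time: 36.07
position: [0.6025, 0.0798, 0.0235]
tool_rot: [0.735, 0.678, 0.0, 0.0]
ft_force: [-0.6, -0.3, 2.0]
grip_width: 0.0438
grip_force: 40.0
time: 36.57
position: [0.6012, 0.0799, 0.0918]
tool_rot: [0.735, 0.678, -0.001, -0.001]
ft_force: [0.1, -0.2, -4.2]
grip_width: 0.0434
grip_force: 40.0
shift cm [  7.69 -14.42   0.22]
twist deg (tool down) -1.46
```

```bash
python3 -m pendant '[{"jaw":0.3,"linear":[1.28,-2.4,0],"twist":0},{"jaw":0.3,"linear":[1.28,-2.4,0],"twist":0},{"jaw":0.3,"linear":[1.28,-2.4,0],"twist":0},{"jaw":0.3,"linear":[1.28,-2.4,0],"twist":0},{"jaw":0.3,"linear":[1.28,-2.4,0],"twist":0},{"jaw":0.3,"linear":[1.28,-2.4,0],"twist":0},{"jaw":0.3,"linear":[0,0,0],"twist":-1.4},{"jaw":0.3,"linear":[0,0,1.5],"twist":0},{"jaw":0.3,"linear":[0,0,1],"twist":0},{"jaw":0.3,"linear":[0,0,0],"twist":0},{"jaw":0.3,"linear":[0,0,0],"twist":0},{"jaw":0.3,"linear":[0,0,0],"twist":0}]'
python3 -c "
from h import *
delta([.4635,.168,.0515],np.radians(-3.1))"
```

```text
time: 37.57
position: [0.465, 0.1676, 0.0677]
tool_rot: [0.726, 0.687, -0.0, -0.0]
ft_force: [0.3, 0.5, -4.4]
grip_width: 0.0437
grip_force: 40.0
shift cm [ 0.04 -0.15  1.62]
twist deg (tool down) -0.09
```

```bash
python3 -m pendant '[{"jaw":0.3,"linear":[0,-0.1,0.8],"twist":0},{"jaw":0.3,"linear":[0,0,0.5],"twist":0},{"jaw":0.3,"linear":[0,0,0.2],"twist":0},{"jaw":0.3,"linear":[0,0,0],"twist":0},{"jaw":0.3,"linear":[0,0,0],"twist":0},{"jaw":0.3,"linear":[0,0,0],"twist":0}]'
for i in 1 2; do python3 -m pendant '[{"jaw":0.3,"linear":[0,0,0.06],"twist":0},{"jaw":0.3,"linear":[0,0,0],"twist":0},{"jaw":0.3,"linear":[0,0,0],"twist":0}]' | grep -E "posi|ft_|width"; done
```

```text
time: 38.07
position: [0.4642, 0.1679, 0.0533]
tool_rot: [0.726, 0.687, 0.0, 0.0]
ft_force: [0.3, 0.1, -3.1]
grip_width: 0.0435
grip_force: 40.0
position: [0.4641, 0.1679, 0.0528]
ft_force: [-0.1, -0.0, -4.6]
grip_width: 0.044
position: [0.464, 0.1679, 0.0521]
ft_force: [-0.8, 0.1, -3.0]
grip_width: 0.0437
```

```bash
for i in 1 2; do python3 -m pendant '[{"jaw":0.3,"linear":[0,0,0.05],"twist":0},{"jaw":0.3,"linear":[0,0,0],"twist":0},{"jaw":0.3,"linear":[0,0,0],"twist":0}]' | grep -E "posi|ft_|width"; done
```

```text
position: [0.464, 0.1679, 0.0515]
ft_force: [-0.4, -0.0, -4.0]
grip_width: 0.0434
position: [0.4641, 0.1679, 0.0514]
ft_force: [-1.0, -0.0, 1.4]
grip_width: 0.0436
```

Contact. Releasing and withdrawing up and away, out over +y.

```bash
python3 -m pendant '[{"jaw":0.6,"linear":[0,0,0],"twist":0},{"jaw":0.7,"linear":[0,0,0],"twist":0},{"jaw":0.8,"linear":[0,0,0],"twist":0},{"jaw":0.8,"linear":[0,0,0],"twist":0},{"jaw":0.8,"linear":[0,0,-1.5],"twist":0},{"jaw":0.8,"linear":[0,0,-3],"twist":0},{"jaw":0.8,"linear":[0,0,-4],"twist":0},{"jaw":0.8,"linear":[0,0,-4],"twist":0},{"jaw":0.8,"linear":[3.5,-1,-2],"twist":0},{"jaw":0.8,"linear":[3.8,-1,0],"twist":0},{"jaw":0.8,"linear":[3.8,-1,0],"twist":0},{"jaw":0.8,"linear":[3.8,-1,0],"twist":0}]'
python3 -m pendant '[{"jaw":0.8,"linear":[3.8,-1,0],"twist":0},{"jaw":0.8,"linear":[3.8,-1,0],"twist":0},{"jaw":0.8,"linear":[3.8,-1,0],"twist":0},{"jaw":0.8,"linear":[3.8,-1,0],"twist":0},{"jaw":0.8,"linear":[3.8,-1,0],"twist":0},{"jaw":0.8,"linear":[0,0,0],"twist":0},{"jaw":0.8,"linear":[0,0,0],"twist":0}]'
python3 - <<'E'
from m import *
t=cams.camera("top"); s=cams.camera("side"); hs=cv2.cvtColor(t["color"],cv2.COLOR_BGR2HSV); P=cloud(t)
im=np.zeros((560,720,3),np.uint8); im[:280]=cv2.resize(t["color"][205:285,150:340],(720,280),interpolation=cv2.INTER_CUBIC)
im[280:,:420]=cv2.resize(s["color"][160:280,190:370],(420,280),interpolation=cv2.INTER_CUBIC); cv2.imwrite("pics/f9.png",im)
R0=(abs(P[...,0]-.455)<.05)
ye=((hs[...,0]>18)&(hs[...,0]<35)&(hs[...,1]>60)&(P[...,2]>.03)&(P[...,2]<.05)&(P[...,1]<.09)&(P[...,1]>-.08)&R0)
cs,_=cv2.findContours(ye.astype(np.uint8),0,2)
for k in cs:
    if cv2.contourArea(k)>60: (u,v),r=cv2.minEnclosingCircle(k); print("dial",np.round(on_z(t,[[u,v]],.043)[0]*1000,1),r*2/390*1000)
for nm,m,z in (("weight",(hs[...,2]<90)&(P[...,2]>.04)&(P[...,2]<.06)&(P[...,1]>.09)&R0,.05),("pad",(hs[...,2]<90)&(P[...,2]>.05)&(P[...,1]<-.04)&R0,.06),
  ("stack",((hs[...,2]>120)&(hs[...,1]<60)|(P[...,2]>.04))&(P[...,2]>.02)&(P[...,1]>.086)&R0,.028),("plate",(P[...,2]>.032)&(P[...,2]<.05)&(P[...,1]<.087)&R0,.037)):
    cs,_=cv2.findContours(cv2.morphologyEx(m.astype(np.uint8),cv2.MORPH_OPEN,np.ones((3,3))),0,2); k=max(cs,key=cv2.contourArea)
    r=cv2.minAreaRect((on_z(t,k.reshape(-1,2),z)[:,:2]*1000).astype(np.float32)); print(nm,"z",np.median(P[m][:,2]),np.round(r[0],1),np.round(r[1],1),round(r[2],1))
print(dials(s)[:0],robot.get_obs()["position"])
E
```

```text
time: 40.07
position: [0.4322, 0.3203, 0.1971]
tool_rot: [0.727, 0.687, 0.001, 0.0]
ft_force: [1.1, 0.6, -0.3]
grip_width: 0.0697
grip_force: 0.0
time: 40.65
position: [0.3917, 0.5131, 0.1954]
tool_rot: [0.725, 0.689, -0.0, 0.0]
ft_force: [0.5, -0.8, -0.8]
grip_width: 0.0698
grip_force: 0.0
dial [447.9 -30.7  43. ] 38.67018283941807
dial [451.1  56.1  43. ] 38.17138182811248
dial [461.4  13.4  43. ] 38.888552250006256
weight z 0.04932723979153675 [464.5 169.1] [65.7 41.8] 87.2
pad z 0.058479632357318345 [450.5 -73. ] [25.5 30.7] 1.1
stack z 0.04993968711686558 [463.5 165.2] [148.7  63.5] 87.8
plate z 0.038454690937570035 [454.1  -1.9] [164.3  63.7] 86.4
[] [0.39239052 0.51042427 0.19542466]
```

View pics/f9.png

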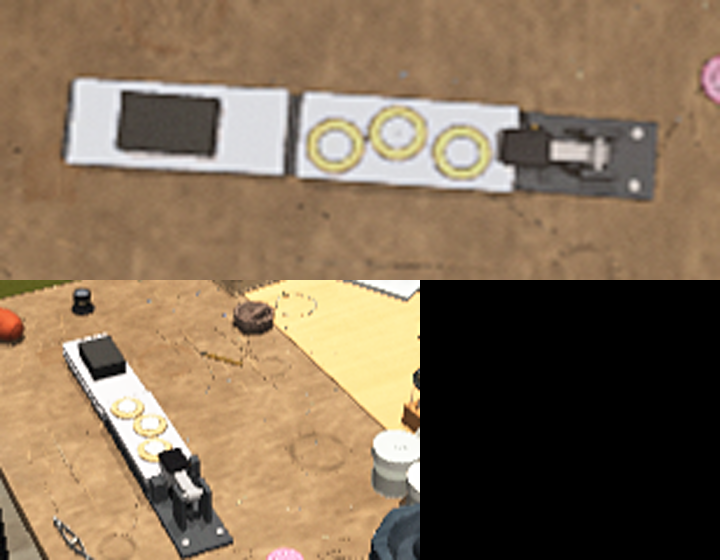

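The weight is flat on the two-plate stack, which has not moved. The three dials are separate (gaps of at least 3 mm) and wholly on the clamped plate. The lever is down at (525,148), and the mortar, loupe and puffer are untouched.

```bash
python3 -c "
from rig import robot
print(robot.hand_in())"
```

```text
the job is handed in; nothing more can be done
None
```

The job is handed in at about 41 s of run time with every step done in the order asked; I judged the switch pressed from the 18 N rise at the stops and the plate's position, not from a reading of its angle.

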